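# Sort the griddle's levelling bolts on the pitch gauge

## Robot

A 7-joint arm with a two-finger parallel gripper is mounted at the origin on the work surface. World frame = base frame: x ahead of the robot, y to its left, z up, the work surface at z = 0. Lengths are in m, angles in rad, forces in N, time in s.
With the tool pointing down it reaches from about 0.425 to 0.925 m from the base axis. Payload 6.8 kg.
Tool frame: the origin (TCP) lies midway between the tips of the shut fingers; the grasp point (between the pads) lies 19 mm behind it (grip_point_offset is the distance from the TCP to the grasp point, in m); y points along the fingers, x is the direction in which the jaws open and shut, and the axes are right-handed (so a half turn about y gives the same grasp; the last joint's range is limited). The gripper opens to 85 mm and grips with 20 to 120 N. Pads are 22 mm wide; open, the fingers measure 114 mm over their backs; the gripper's body (76 mm by 85 mm) begins 54 mm behind the grasp point. The pads swing forward as they close: fully open they stand 13 mm farther back than shut.
Start: joints at [-1.245, 0.477, 0.022, 1.555, -0.011, 1.109, -0.083], TCP at [0.284, 0.612, 0.231] pointing down, gripper open.
Joint ranges: [-2.96, 2.96], [-0.34, 2.1], [-1.41, 1.46], [0.24, 2.44], [-1.37, 4.51], [0.17, 1.92], [-2.96, 2.96]. Speed limits (rad/s): [2.39, 2.39, 3.14, 3.14, 3.14, 3.14, 3.14].

## Interface

Orientations are given as a unit quaternion [w, x, y, z].
In Python, from station import get_obs, read_camera, hand_in, grip_point_offset gives the robot as it stands.
- The arm moves only by the tool play_rows, never from a script. Its argument "increments" is a list of rows, each a list of 2 entries, a list of its own where there are three numbers: the shift along the tool's x, y, z in m, then the turn, a rotation vector about the tool's x, y, z in degrees. In form: [[[tx, ty, tz], [ax, ay, az]], ...]. A call has 1 to 20 rows; each row shifts and turns the commanded pose from where the row before left it, along the tool's axes as they then stand; what a row does not reach is not made up. A row lasts 1/12 s, in which the tool goes at most 41.7 mm and 7.16 degrees, less where a joint would pass 70% of its speed; a pose out of reach is approached as far as the arm can. A call with a gripper value outside its range is refused whole. "gripper" is the finger opening in m, from 0 to 0.0854, set as the call begins (left out, the last holds). The fingers move at their own pace and stop on an object; "grip_force" is the grip in N (left out, the last holds). Time passes only in rows, so rows that do not move let the fingers close. It gives the time, the measured TCP pose, the force and the opening at its end, in the units of the state.
- get_obs(): the state, without advancing time (a new reading comes with each control period).
- read_camera(name): name is "scene" or "top" or "wrist"; returns a dict with "color" (384x512x3 uint8, red, green, blue), "range_z" (384x512 float32, m along the optical axis (not along the pixel's ray), 0 where there is no reading), "intrinsics" (3x3 intrinsics, pixels), "R" (3x3) and "t" (3): a world point X has camera coordinates R X + t; the wrist camera has in their place "hand_eye" (4x4, takes a point from camera to tool coordinates, whose origin is the TCP and whose axes are the tool frame's). Camera axes: x right, y down, z forward; pixel columns grow to the right and rows downward; lengths in m; the calibration is good to about 2 mm. A picture is of the moment at which its call begins: read the wrist's pose just before it.
- hand_in(): hands the job in, once; it reports no verdict.
The state is a dict: "t": time; "q": joint angles; "joint_vel": joint speeds; "joint_torque": joint torques, N m; "eef_pos": TCP position; "tool_rot": TCP orientation; "contact_force": force on the tool from outside, world axes, zero at the start; "torque": the same for the moment, N m; "gripper_width": opening from 0.0 (shut) to 1.0 (fully open).
Only numpy, scipy, OpenCV 4.12 (cv2) and the standard library are available. Lean on these libraries where they do the work, as an engineer would, in place of code of your own. Each camera call takes 0.05 s, during which the arm holds its last target. There are 200 camera calls.

## Task

The griddle's levelling bolts are off for cleaning. Slide the gauge rack's red lock bar fully open, sort all the bolts by thread pitch by laying each in a lane of the gauge plate whose notches match (coarse on orange, fine on blue; head over the notched saddle, tip towards the lock bar, all the threads sunk in the notches), then slide the lock bar fully home over them. Leave the other things on the counter where they are.

Things in the scene. Friction and masses are not known exactly. Their poses are not given: they have to be found in the camera images.
- coarse_a_grip (a point): COARSE bolt: 4 black thread ridges 16 mm apart, white core, steel hex head; 134 mm, 0.16 kg, lying on a head flat; may be absent. Point: mid plain shank (20 mm across), the grip and centre of mass. x runs along the axis to the threaded tip: head x -46 to -26 mm (32 across flats), shank to +26, thread to +88 (30 across ridges, 20 core). y, z may point anywhere about the axis
- coarse_a_thread (a point): the middle of the threaded part of that same bolt, on its axis, 57 mm from its grip point towards the tip; x axis along the bolt towards the tip
- coarse_b_grip (a point): COARSE bolt: 4 black thread ridges 16 mm apart, white core, steel hex head; 134 mm, 0.16 kg, lying on a head flat; may be absent. Point: mid plain shank (20 mm across), the grip and centre of mass. x runs along the axis to the threaded tip: head x -46 to -26 mm (32 across flats), shank to +26, thread to +88 (30 across ridges, 20 core). y, z may point anywhere about the axis
- coarse_b_thread (a point): the middle of the threaded part of that same bolt, on its axis, 57 mm from its grip point towards the tip; x axis along the bolt towards the tip
- fine_a_grip (a point): FINE bolt: 6 black thread ridges 10 mm apart, white core, steel hex head; 134 mm, 0.16 kg, lying on a head flat; may be absent. Point: mid plain shank (20 mm across), the grip and centre of mass. x runs along the axis to the threaded tip: head x -46 to -26 mm (32 across flats), shank to +26, thread to +88 (30 across ridges, 20 core). y, z may point anywhere about the axis
- fine_a_thread (a point): the middle of the threaded part of that same bolt, on its axis, 57 mm from its grip point towards the tip; x axis along the bolt towards the tip
- fine_b_grip (a point): FINE bolt: 6 black thread ridges 10 mm apart, white core, steel hex head; 134 mm, 0.16 kg, lying on a head flat; may be absent. Point: mid plain shank (20 mm across), the grip and centre of mass. x runs along the axis to the threaded tip: head x -46 to -26 mm (32 across flats), shank to +26, thread to +88 (30 across ridges, 20 core). y, z may point anywhere about the axis
- fine_b_thread (a point): the middle of the threaded part of that same bolt, on its axis, 57 mm from its grip point towards the tip; x axis along the bolt towards the tip
- fine_c_grip (a point): FINE bolt: 6 black thread ridges 10 mm apart, white core, steel hex head; 134 mm, 0.16 kg, lying on a head flat; may be absent. Point: mid plain shank (20 mm across), the grip and centre of mass. x runs along the axis to the threaded tip: head x -46 to -26 mm (32 across flats), shank to +26, thread to +88 (30 across ridges, 20 core). y, z may point anywhere about the axis
- fine_c_thread (a point): the middle of the threaded part of that same bolt, on its axis, 57 mm from its grip point towards the tip; x axis along the bolt towards the tip
- coarse_gauge_lane1 (a point): lane 1 of 3 of the orange coarse gauge plate (72 by 178 mm; 4 mm high steel ribs leave notches 16 mm apart): where a seated bolt's _thread point lies, 40 mm up, 15 over the notch floor. x: along the lane to the lock bar, the way the tip must point; z up. Lanes 60 mm apart, 36 wide, walls to 1 mm below the axis. Wrong pitch rides 4 mm high; within 2.5 mm in x the right one sinks by itself
- coarse_gauge_lane2 (a point): lane 2 of 3 of the orange coarse gauge plate (72 by 178 mm; 4 mm high steel ribs leave notches 16 mm apart): where a seated bolt's _thread point lies, 40 mm up, 15 over the notch floor. x: along the lane to the lock bar, the way the tip must point; z up. Lanes 60 mm apart, 36 wide, walls to 1 mm below the axis. Wrong pitch rides 4 mm high; within 2.5 mm in x the right one sinks by itself
- coarse_gauge_lane3 (a point): lane 3 of 3 of the orange coarse gauge plate (72 by 178 mm; 4 mm high steel ribs leave notches 16 mm apart): where a seated bolt's _thread point lies, 40 mm up, 15 over the notch floor. x: along the lane to the lock bar, the way the tip must point; z up. Lanes 60 mm apart, 36 wide, walls to 1 mm below the axis. Wrong pitch rides 4 mm high; within 2.5 mm in x the right one sinks by itself
- fine_gauge_lane1 (a point): lane 1 of 3 of the blue fine gauge plate (72 by 178 mm; 4 mm high steel ribs leave notches 10 mm apart): where a seated bolt's _thread point lies, 40 mm up, 15 over the notch floor. x: along the lane to the lock bar, the way the tip must point; z up. Lanes 60 mm apart, 36 wide, walls to 1 mm below the axis. Wrong pitch rides 4 mm high; within 2.5 mm in x the right one sinks by itself
- fine_gauge_lane2 (a point): lane 2 of 3 of the blue fine gauge plate (72 by 178 mm; 4 mm high steel ribs leave notches 10 mm apart): where a seated bolt's _thread point lies, 40 mm up, 15 over the notch floor. x: along the lane to the lock bar, the way the tip must point; z up. Lanes 60 mm apart, 36 wide, walls to 1 mm below the axis. Wrong pitch rides 4 mm high; within 2.5 mm in x the right one sinks by itself
- fine_gauge_lane3 (a point): lane 3 of 3 of the blue fine gauge plate (72 by 178 mm; 4 mm high steel ribs leave notches 10 mm apart): where a seated bolt's _thread point lies, 40 mm up, 15 over the notch floor. x: along the lane to the lock bar, the way the tip must point; z up. Lanes 60 mm apart, 36 wide, walls to 1 mm below the axis. Wrong pitch rides 4 mm high; within 2.5 mm in x the right one sinks by itself
- saddle (a point): on the fixed gauge rack (aluminium base 180 by 370 by 10 mm): middle of its dark upright saddle plate (8 mm thick in x, 356 mm long in y), at the height (40 mm) of seated bolts' axes. x points to the lock bar. In each lane it has a 45 degree V notch that carries the shank just in front of the head, bolts lying level, 75 mm before the lane point. Between saddle and gauge 35 mm of shank is free for fingers, down to the base plate 30 mm below the axis
- lock (a joint): the red lock bar at the far end of the rack: 0 m is fully home (locked, one of its six tabs over the tip of each lane, 2.5 mm above a seated bolt), 0.030 m is fully open at the other stop (tabs between the lanes). It slides along the rack's y, opening towards +y, stays where it is left, and needs about 2 N
- lock_knob (a point): centre of the black grip block that stands on the lock bar and moves with it: 26 (rack x) by 18 (rack y) by 45 mm tall, top 23 mm above this point, red bar 23 mm below it; this point is 86 mm above the table. Axes as the rack's
- spice_jar: spice jar with a red cap, 52 mm across, 85 mm tall; a bystander, to be left alone; origin at the centre of its underside
- sauce_bottle: yellow sauce bottle, 60 mm across, 170 mm tall; a bystander, to be left alone; origin at the centre of its underside
- prep_bowl: white bowl, 120 mm across, 55 mm tall; a bystander, to be left alone; origin at the centre of its underside
- cup: white mug, 76 mm across, 90 mm tall; a bystander, to be left alone; origin at the centre of its underside
- shaker: glass shaker with a steel cap, 48 mm across, 100 mm tall; a bystander, to be left alone; origin at the centre of its underside
Things that resemble listed ones, but are neither listed nor needed, are in the scene too. Leave any yellow look-alike of the part that bears fine_b_grip alone. Leave any yellow look-alike of the part that bears fine_c_grip alone.

How it is judged:
By the outcome, as a careful person would: the job done as asked, in the order asked, and still so for the second after the job is handed in, with the robot touching nothing.
Of coarse_a, coarse_b, fine_a, fine_b, fine_c only 4 to 5 are there at a start; the rules pass over those that are not, and their reading is None.
At some moment in a run one of coarse_a, coarse_b, fine_a, fine_b, fine_c may be knocked a few centimetres aside while the robot is not near it.
Once in a run the grip may slacken for a moment while it holds something.
It also fails if it takes over 210 s, if anything falls off the work surface, if the arm or the gripper's body presses on something with over 40 N, if the wrist force passes 120 N, or if a joint passes its speed limit or range.

## Working session

There is one attempt and no reset: what is moved stays moved. The work goes in short steps, Python scripts to look and compute and a tool call to move; the robot and the scene stay as the last step left them, time stands still between calls to the robot, and variables do not carry over. Pictures are saved under pics/ and viewed, about 12 in all and at most 16, crops included, and the job is handed in when it is done.

Besides the shell and the picture viewer there is one more tool, called after "Emit:" as a command line: name --argument value ..., lists and objects as JSON in quotes. play_rows: Moves the arm, as the interface text tells. Its arguments: {"type":"object","properties":{"increments":{"type":"array","items":{"type":"array"}},"gripper":{"type":"number"},"grip_force":{"type":"number"}},"required":["increments"]}

```bash
mkdir -p pics; ls
cat > h.py <<'E'
import numpy as np, cv2
from station import get_obs, read_camera, hand_in, grip_point_offset
from scipy.spatial.transform import Rotation as Rn
def rot(o): 
    q=o["tool_rot"]; return Rn.from_quat([q[1],q[2],q[3],q[0]]).as_matrix()
def cam(name):
    o=get_obs(); c=read_camera(name)
    if name=="wrist":
        T=np.eye(4); T[:3,:3]=rot(o); T[:3,3]=o["eef_pos"]; T=T@np.array(c["hand_eye"]); 
        c["R"]=T[:3,:3].T; c["t"]=-T[:3,:3].T@T[:3,3]
    return c
def world(c):
    K=np.array(c["intrinsics"]); z=c["range_z"]; h,w=z.shape
    u,v=np.meshgrid(np.arange(w),np.arange(h))
    P=np.stack([(u-K[0,2])/K[0,0]*z,(v-K[1,2])/K[1,1]*z,z],-1)
    return (P-np.array(c["t"]))@np.array(c["R"])
def ray(c,u,v,zw):
    K=np.array(c["intrinsics"]);R=np.array(c["R"]);C=-R.T@np.array(c["t"])
    d=R.T@np.array([(u-K[0,2])/K[0,0],(v-K[1,2])/K[1,1],1]); return C+d*(zw-C[2])/d[2]
def proj(c,X):
    p=np.array(c["R"])@X+np.array(c["t"]);p=np.array(c["intrinsics"])@p; return p[:2]/p[2]
def save(c,name,crop=None,s=1):
    im=c["color"][:,:,::-1]
    if crop: u0,v0,u1,v1=crop; im=im[v0:v1,u0:u1]
    cv2.imwrite("pics/"+name+".png",cv2.resize(im,None,fx=s,fy=s,interpolation=cv2.INTER_CUBIC))
E
python3 - <<'E'
from h import *
import pickle
o=get_obs();print(o,grip_point_offset() if callable(grip_point_offset) else grip_point_offset);print(rot(o))
for n in("top","scene"):
    c=cam(n);save(c,n+"0",s=1.5);pickle.dump(c,open(n+"0.pkl","wb"));print(c["intrinsics"],-np.array(c["R"]).T@c["t"])
E
```

```text
pics
{'t': 0.0, 'q': array([-1.24509191,  0.47781907,  0.02235038,  1.55647481, -0.01149952,
        1.10930005, -0.08310633]), 'joint_vel': array([-0.00036051, -0.00101145,  0.00107013,  0.0013224 , -0.00057948,
        0.00083912,  0.00138961]), 'joint_torque': array([ 1.84883324e-04, -5.96454585e+01,  1.60788294e+00, -2.81204349e+01,
        1.23845605e-02,  9.36695753e-03,  1.32564023e-05]), 'eef_pos': array([0.28348611, 0.61191715, 0.23030335]), 'tool_rot': array([-0.59548695,  0.59628457,  0.38015462, -0.38121184]), 'contact_force': array([-0.62706397,  0.62359196, -0.16885625]), 'torque': array([0.02927861, 0.04492031, 0.02585878]), 'gripper_width': 0.9988909825471374} 0.0187
[[ 4.20319997e-01 -6.52691853e-04 -9.07375707e-01]
 [ 9.07374021e-01 -1.75551655e-03  4.20320478e-01]
 [-1.86725283e-03 -9.99998246e-01 -1.45643081e-04]]
[[439.47996894   0.         247.21942386]
 [  0.         439.47996894 198.475648  ]
 [  0.           0.           1.        ]] [0.30264936 0.05253778 1.39085226]
[[439.87510497   0.         255.98138564]
 [  0.         439.87510497 190.90951922]
 [  0.           0.           1.        ]] [ 0.8826179  -0.5224078   1.19549833]
```

View pics/top0.png

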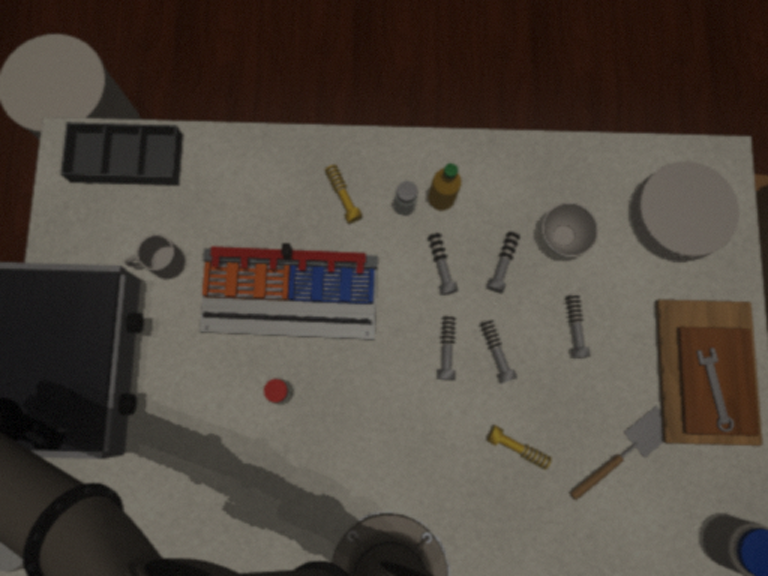

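View pics/scene0.png

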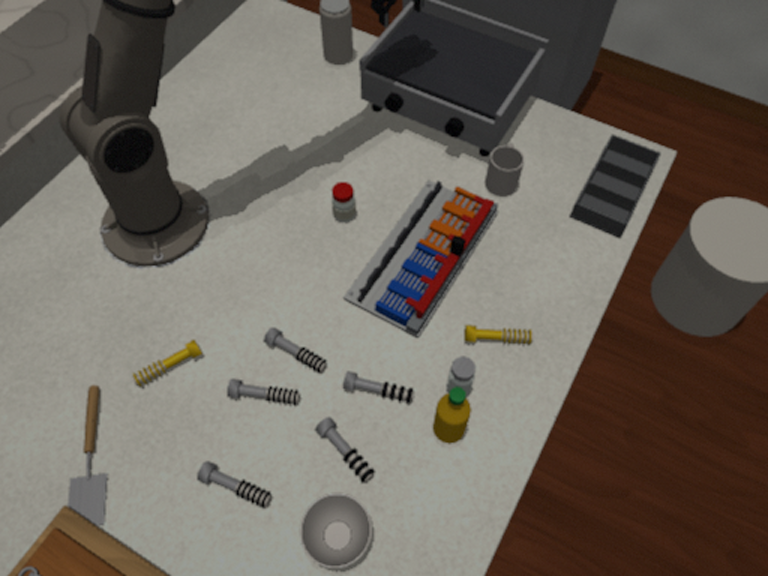

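Run:
```python
from h import *
import pickle
c=pickle.load(open("top0.pkl","rb"))
a=cv2.resize(c["color"][140:265,270:405,::-1],None,fx=4.4,fy=4.4,interpolation=cv2.INTER_CUBIC)
cv2.imwrite("pics/bolts.png",cv2.convertScaleAbs(a,alpha=1.6))
a=cv2.resize(c["color"][155:230,125:260,::-1],None,fx=5.9,fy=5.9,interpolation=cv2.INTER_CUBIC)
cv2.imwrite("pics/rack.png",cv2.convertScaleAbs(a,alpha=1.6))
W=world(c)
# high point blobs
for lo,hi in((.095,.125),):
    m=((W[...,2]>lo)&(W[...,2]<hi)).astype(np.uint8)
    n,l,s,ce=cv2.connectedComponentsWithStats(m)
    for i in range(1,n):
        if s[i,4]>8: print(ce[i],s[i],W[l==i].mean(0))
for u,v in((300,262),(240,220),(140,218),(320,240)): print(W[v,u])
```

```text
[296.97159091 123.52272727] [288 112  20  20 176] [ 0.77710254 -0.09667805  0.11235644]
[271.27586207 127.09655172] [265 121  14  14 145] [ 0.76767391 -0.01894385  0.10055519]
[190.5 166. ] [188 162   6   9  54] [0.63535126 0.22242472 0.1080336 ]
[ 82.0046225  243.57318952] [ 73 181  21 124 649] [0.39573951 0.52571747 0.1079838 ]
[493.73619632 363.32208589] [485 348  27  36 326] [ 0.09245067 -0.64980851  0.10742746]
[252.34375 369.1875 ] [237 365  31  18  64] [0.06072605 0.02268682 0.10948372]
[274.36363636 370.77272727] [269 367  13  11  22] [ 0.05816953 -0.03821261  0.11021139]
[ 0.36251771 -0.12134796  0.00298082]
[0.48836951 0.07009932 0.01459513]
[0.48670882 0.38633413 0.01103958]
[ 0.43299702 -0.1841959   0.00367349]
```

View pics/bolts.png

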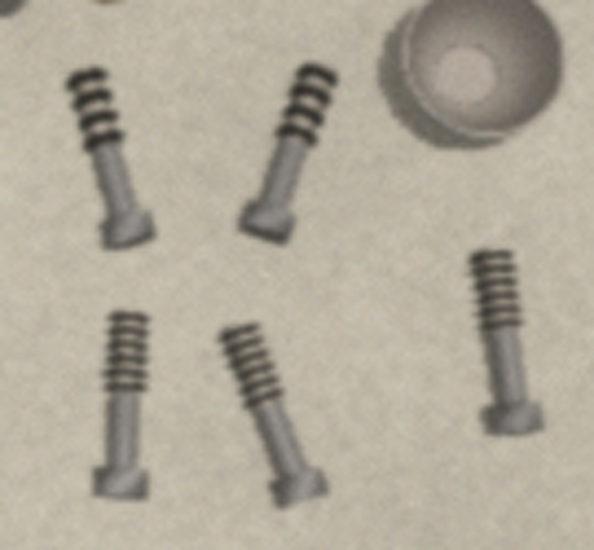

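View pics/rack.png

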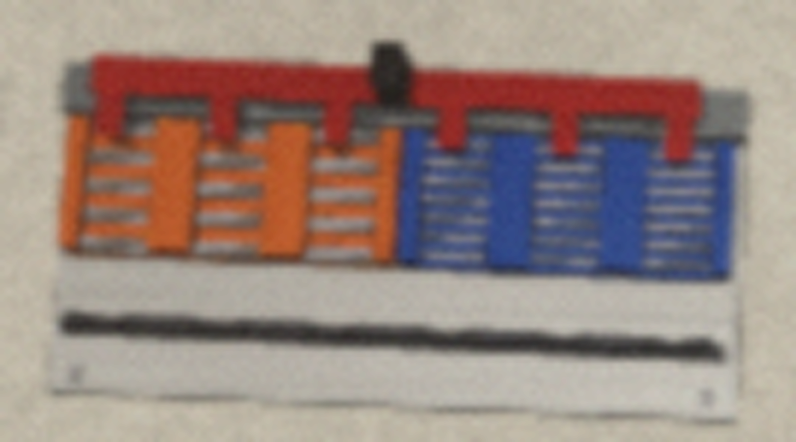

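Run:
```python
from h import *
import pickle
c=pickle.load(open("top0.pkl","rb"))
r=lambda x,y,z:ray(c,x/5.9+125-.42,y/5.9+155-.42,z)
for n,x,y,z in(("bL",50,392,.01),("bR",735,418,.01),("tR",748,92,.03),("tL",65,62,.03),("sL",63,322,.04),("sR",718,350,.04),("knob",390,70,.109)): print(n,r(x,y,z).round(4))
# lanes at wall-top 39mm: gauge front edge / lane centers
for n,x,y in(("o1",118,200),("o2",230,203),("o3",343,205),("b1",455,210),("b2",568,213),("b3",680,216)): print(n,r(x,y,.03).round(4))
b=lambda x,y:ray(c,x/4.4+270-.39,y/4.4+140-.39,.016)
for n,h,t in(("cL",(129,232),(86,72)),("cR",(265,225),(321,70)),("fL",(120,487),(129,315)),("fM",(302,492),(240,330)),("fR",(514,422),(490,254))):
    H,T=b(*h),b(*t); d=T-H;L=np.hypot(*d[:2]); print(n,"head",H.round(3),"tip",T.round(3),"len %.3f ang %.1f"%(L,np.degrees(np.arctan2(d[1],d[0]))),"grip",(T-d/L*.088).round(3),(H+d/L*.042).round(3))
```

```text
bL [0.4766 0.4078 0.01  ]
bR [0.4725 0.0407 0.01  ]
tR [0.6473 0.0383 0.03  ]
tL [0.6537 0.4077 0.03  ]
sL [0.5101 0.396  0.04  ]
sR [0.5045 0.0508 0.04  ]
knob [0.6337 0.2217 0.109 ]
o1 [0.5784 0.3739 0.03  ]
o2 [0.5785 0.314  0.03  ]
o3 [0.579  0.2536 0.03  ]
b1 [0.5779 0.1936 0.03  ]
b2 [0.578  0.1331 0.03  ]
b3 [0.578  0.0731 0.03  ]
cL head [ 0.582 -0.115  0.016] tip [ 0.702 -0.083  0.016] len 0.124 ang 15.1 grip [ 0.617 -0.106  0.016] [ 0.623 -0.104  0.016]
cR head [ 0.59  -0.214  0.016] tip [ 0.708 -0.257  0.016] len 0.125 ang -19.8 grip [ 0.625 -0.227  0.016] [ 0.63  -0.228  0.016]
fL head [ 0.398 -0.11   0.016] tip [ 0.521 -0.116  0.016] len 0.124 ang -2.7 grip [ 0.433 -0.112  0.016] [ 0.44  -0.112  0.016]
fM head [ 0.398 -0.239  0.016] tip [ 0.513 -0.196  0.016] len 0.123 ang 20.6 grip [ 0.43  -0.227  0.016] [ 0.437 -0.224  0.016]
fR head [ 0.451 -0.391  0.016] tip [ 0.573 -0.377  0.016] len 0.122 ang 6.4 grip [ 0.486 -0.387  0.016] [ 0.493 -0.386  0.016]
```

Emit:
play_rows --increments '[[[0,0,0],[0,-6,0]],[[0,0,0],[0,-6,0]],[[0,0,0],[0,-6,0]],[[0,0,0],[0,-6,0]],[[-0.0256,0,-0.0238],[0,0,0]],[[-0.0256,0,-0.0238],[0,0,0]],[[-0.0256,0,-0.0238],[0,0,0]],[[-0.0256,0,-0.0238],[0,0,0]],[[-0.0256,0,-0.0238],[0,0,0]],[[-0.0256,0,-0.0238],[0,0,0]],[[-0.0256,0,-0.0238],[0,0,0]],[[-0.0256,0,-0.0238],[0,0,0]],[[-0.0256,0,-0.0238],[0,0,0]],[[-0.0256,0,-0.0238],[0,0,0]],[[-0.0256,0,-0.0238],[0,0,0]],[[-0.0256,0,-0.0238],[0,0,0]],[[-0.0256,0,-0.0238],[0,0,0]],[[-0.0256,0,-0.0238],[0,0,0]],[[-0.0256,0,-0.0238],[0,0,0]],[[0,0,0],[0,0,0]]]' --gripper 0.05

```text
t: 1.77
eef_pos: [0.6397, 0.2138, 0.2308]
tool_rot: [-0.504, 0.508, 0.493, -0.494]
contact_force: [0.4, -2.4, 0.1]
gripper_width: 0.584
```

Run:
```python
from h import *
import pickle
o=get_obs();print(o["t"],o["eef_pos"],o["contact_force"]);print(rot(o).round(3))
c=cam("wrist");save(c,"w1",s=1.5);pickle.dump(c,open("w1.pkl","wb"))
print(c["intrinsics"],np.array(c["hand_eye"]).round(3))
W=world(c);m=((W[...,2]>.1)&(W[...,2]<.125)).astype(np.uint8)
n,l,s,ce=cv2.connectedComponentsWithStats(m)
for i in range(1,n):
    if s[i,4]>30: p=W[l==i];print(ce[i],s[i],p.mean(0),p.min(0),p.max(0))
```

```text
1.7667 [0.63967792 0.2137707  0.23081463] [ 0.44109811 -2.4367067   0.0646162 ]
[[ 0.026  0.002 -1.   ]
 [ 1.    -0.005  0.026]
 [-0.005 -1.    -0.002]]
[[320.84158362   0.         248.93776551]
 [  0.         320.84158362 191.31176328]
 [  0.           0.           1.        ]] [[ 1.    -0.    -0.     0.001]
 [ 0.    -0.289  0.957 -0.142]
 [-0.    -0.957 -0.289  0.073]
 [ 0.     0.     0.     1.   ]]
[260.089701   176.56810631] [250 162  21  30 602] [0.6340114  0.22322216 0.10723539] [0.62206362 0.21436874 0.10058576] [0.64747284 0.23201124 0.11003863]
[ 29.18181818 300.57575758] [ 26 293   7  17  33] [ 0.75729923 -0.00820632  0.10034073] [ 0.74860885 -0.01274582  0.10000997] [ 0.76714149 -0.00381776  0.1011092 ]
[ 25.54347826 318.06521739] [ 20 311  13  15  46] [ 0.77770398 -0.01649056  0.10045336] [ 0.76939934 -0.02429648  0.10000765] [ 0.78617963 -0.00963123  0.101348  ]
```

View pics/w1.png

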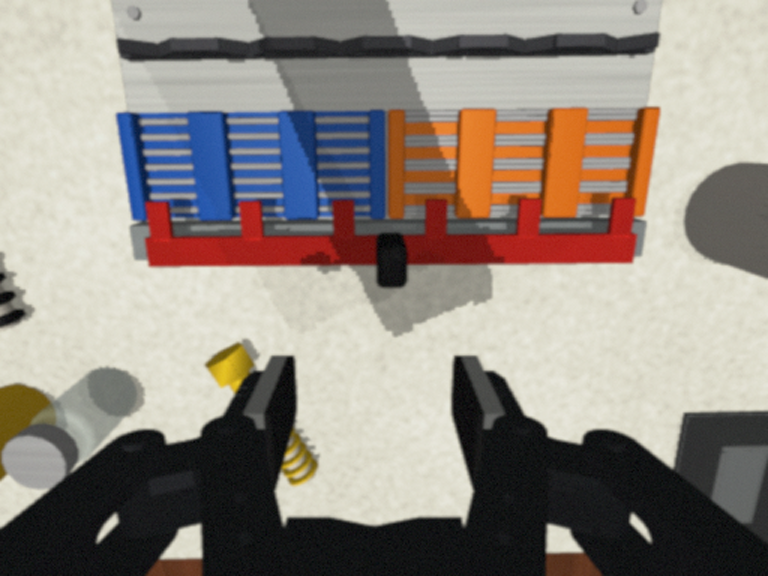

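Emit:
play_rows --increments '[[[0.005,0,0.003],[0,0,0]],[[0.005,0,0.003],[0,0,0]],[[0,0.026,0],[0,0,0]],[[0,0.026,0],[0,0,0]],[[0,0.026,0],[0,0,0]],[[0,0.026,0],[0,0,0]],[[0,0.026,0],[0,0,0]],[[0,0.026,0],[0,0,0]],[[0,0,0],[0,0,0]],[[0,0,0],[0,0,0]]]'

```text
t: 2.65
eef_pos: [0.6269, 0.2353, 0.0743]
tool_rot: [0.504, -0.502, -0.496, 0.498]
contact_force: [-0.4, -0.7, 1.1]
gripper_width: 0.583
```

Emit:
play_rows --increments '[[[0,0,0],[0,0,0]],[[0,0,0],[0,0,0]],[[0,0,0],[0,0,0]],[[0,0,0],[0,0,0]],[[0,0,0],[0,0,0]]]' --gripper 0.0 --grip_force 30

```text
t: 3.07
eef_pos: [0.6301, 0.2336, 0.0775]
tool_rot: [-0.503, 0.504, 0.497, -0.495]
contact_force: [-2.9, -0.9, 6.6]
gripper_width: 0.206
```

Emit:
play_rows --increments '[[[0.005,0,0],[0,0,0]],[[0.005,0,0],[0,0,0]],[[0.005,0,0],[0,0,0]],[[0.005,0,0],[0,0,0]],[[0.005,0,0],[0,0,0]],[[0.003,0,0],[0,0,0]],[[0,0,0],[0,0,0]],[[0,0,0],[0,0,0]]]'

```text
t: 3.73
eef_pos: [0.6305, 0.2524, 0.0774]
tool_rot: [-0.503, 0.507, 0.492, -0.497]
contact_force: [-7.1, -19.0, 16.4]
gripper_width: 0.205
```

Emit:
play_rows --increments '[[[0,0,0],[0,0,0]],[[0,0,0],[0,0,0]],[[0,0,0],[0,0,0]],[[0,-0.025,0],[0,0,0]],[[0,-0.025,0],[0,0,0]],[[0,-0.025,0.03],[0,0,0]],[[0,-0.025,0.03],[0,0,0]],[[0,0,0.03],[0,0,0]],[[0,0,0.02],[0,0,0]],[[0,0,0],[0,0,0]],[[0,0,0],[0,0,0]],[[0,0,0],[0,0,0]],[[0,0,0],[0,0,0]],[[0,0,0],[0,0,0]],[[0,0,0],[0,0,0]]]' --gripper 0.05

```text
t: 4.98
eef_pos: [0.5202, 0.2627, 0.1749]
tool_rot: [-0.504, 0.504, 0.496, -0.496]
contact_force: [0.6, -0.3, 0.9]
gripper_width: 0.583
```

Run:
```python
from h import *
import pickle
o=get_obs();print(o["t"],o["eef_pos"],o["contact_force"]);print(rot(o).round(3))
c=cam("wrist");save(c,"w2",s=1.5);pickle.dump((c,o),open("w2.pkl","wb"))
W=world(c);m=((W[...,2]>.1)&(W[...,2]<.125)).astype(np.uint8)
n,l,s,ce=cv2.connectedComponentsWithStats(m)
for i in range(1,n):
    if s[i,4]>30: p=W[l==i];print(ce[i],s[i],p.mean(0),p.min(0),p.max(0))
```

```text
4.9833 [0.52019615 0.26274554 0.17494391] [ 0.64971889 -0.33095063  0.93895161]
[[ 0.016 -0.    -1.   ]
 [ 1.    -0.     0.016]
 [-0.    -1.     0.   ]]
[237.82385321 335.53027523] [227 322  22  28 545] [0.62984138 0.25262429 0.10644905] [0.62206781 0.24346843 0.10000814] [0.64392397 0.26075886 0.10989202]
```

View pics/w2.png

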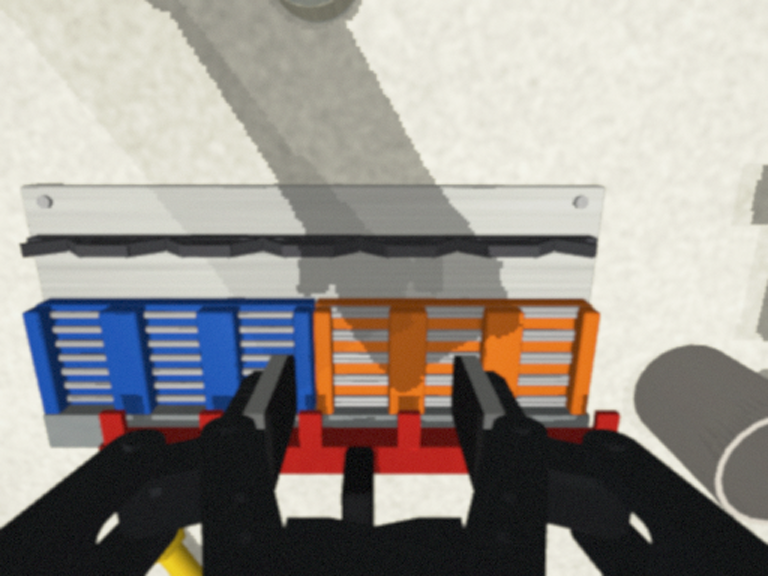

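Run:
```python
from h import *
import pickle
c,o=pickle.load(open("w2.pkl","rb"));W=world(c);H=c["color"].astype(int)
a=np.radians(-.9);ex=np.array([np.cos(a),np.sin(a)]);ey=np.array([-np.sin(a),np.cos(a)])
X=W[...,:2]@ex;Y=W[...,:2]@ey;Z=W[...,2]
v,u=np.mgrid[:384,:512]
sad=(Z>.03)&(Z<.05)&(v>150)&(v<172)&(u<400)
print("sad",X[sad].min(),np.median(X[sad]),X[sad].max(),Z[sad].max(),Y[sad].min(),Y[sad].max())
for nm,m in(("blue",(H[...,2]>H[...,0]+40)),("orange",(H[...,0]>H[...,2]+60)&(H[...,1]>H[...,2]+20))):
    m=m&(Z>.036)&(Z<.046)&(u<405)&(v>190)&(v<280)
    print(nm,"X",np.percentile(X[m],[1,50,99]),"Y",np.percentile(Y[m],[.5,99.5]),"Z",np.median(Z[m]))
    h,e=np.histogram(Y[m],bins=np.arange(.02,.44,.004));print([(round(e[i],3),h[i]) for i in range(len(h)) if h[i]])
# pixel rays for wall top front/back edges
q=lambda x,y,z:(lambda p:(p[:2]@ex,p[:2]@ey))(ray(c,x/1.5-.17,y/1.5-.17,z))
for n,x,y,z in(("bFL",46,300,.039),("oFR",599,300,.039),("seamF",315,300,.039),("bBL",51,413,.039),("bL2 left",102,312,.039),("bR2",138,312,.039),("b",198,312,.039),("b",236,312,.039),("o",390,312,.039),("o",425,312,.039),("o",483,312,.039),("o",519,312,.039),("sadtopfront",300,254,.04),("base front",310,185,.01)): print(n,np.round(q(x,y,z),4))
```

```text
sad 0.49934037289437605 0.5028819063879887 0.5080388619556198 0.045357970651732964 0.06154444903196773 0.40292371408836963
blue X [0.54298298 0.57424631 0.61137911] Y [0.05516881 0.23094539] Z 0.03850981347151099
[(np.float64(0.052), np.int64(85)), (np.float64(0.056), np.int64(280)), (np.float64(0.06), np.int64(336)), (np.float64(0.064), np.int64(92)), (np.float64(0.1), np.int64(199)), (np.float64(0.104), np.int64(270)), (np.float64(0.108), np.int64(279)), (np.float64(0.112), np.int64(286)), (np.float64(0.116), np.int64(286)), (np.float64(0.12), np.int64(336)), (np.float64(0.124), np.int64(55)), (np.float64(0.16), np.int64(206)), (np.float64(0.164), np.int64(273)), (np.float64(0.168), np.int64(283)), (np.float64(0.172), np.int64(267)), (np.float64(0.176), np.int64(250)), (np.float64(0.18), np.int64(239)), (np.float64(0.184), np.int64(26)), (np.float64(0.22), np.int64(216)), (np.float64(0.224), np.int64(273)), (np.float64(0.228), np.int64(239))]
orange X [0.54324082 0.57141618 0.6118683 ] Y [0.23430761 0.41020558] Z 0.03846689026192173
[(np.float64(0.232), np.int64(127)), (np.float64(
[... 353 characters left out ...]
0.336), np.int64(1)), (np.float64(0.34), np.int64(182)), (np.float64(0.344), np.int64(167)), (np.float64(0.348), np.int64(178)), (np.float64(0.352), np.int64(186)), (np.float64(0.356), np.int64(208)), (np.float64(0.36), np.int64(201)), (np.float64(0.364), np.int64(1)), (np.float64(0.396), np.int64(24)), (np.float64(0.4), np.int64(333)), (np.float64(0.404), np.int64(286)), (np.float64(0.408), np.int64(161))]
bFL [0.5347 0.0718]
oFR [0.5347 0.4084]
seamF [0.5347 0.2356]
bBL [0.6127 0.0598]
bL2 left [0.5425 0.1047]
bR2 [0.5425 0.1267]
b [0.5425 0.1635]
b [0.5425 0.1869]
o [0.5425 0.2813]
o [0.5425 0.3028]
o [0.5425 0.3383]
o [0.5425 0.3604]
sadtopfront [0.5059 0.2279]
base front [0.4685 0.2314]
```

Emit:
play_rows --increments '[[[-0.0313,0,0.0064],[0,0,0]],[[-0.0313,0,0.0064],[0,0,0]],[[-0.0313,0,0.0064],[0,0,0]],[[-0.0313,0,0.0064],[0,0,0]],[[-0.0313,0,0.0064],[0,0,0]],[[-0.0313,0,0.0064],[0,0,0]],[[-0.0313,0,0.0064],[0,0,0]],[[-0.0313,0,0.0064],[0,0,0]],[[-0.0313,0,0.0064],[0,0,0]],[[-0.0313,0,0.0064],[0,0,0]],[[-0.0313,0,0.0064],[0,0,0]],[[-0.0313,0,0.0064],[0,0,0]],[[0,0,0],[0,1.8,0]],[[0,0,0],[0,0,0]],[[0,0,0],[0,0,0]],[[0,0,0],[0,0,0]],[[0,0,0],[0,0,0]]]'

```text
t: 6.45
eef_pos: [0.4375, -0.1104, 0.1752]
tool_rot: [0.511, -0.511, -0.489, 0.489]
contact_force: [0.6, 0.7, 0.0]
gripper_width: 0.585
```

```bash
cat >> h.py <<'E'
def bolt(ex,ey,name=None,zaxis=.016,rad=.11,show=False,cname="wrist"):
    """find a lying bolt near grip guess (ex,ey); print grip, angle, and tool moves"""
    o=get_obs();c=cam(cname)
    if name: save(c,name,s=1.5)
    W=world(c);H=c["color"].astype(int)
    z0=zaxis-.016
    Z=W[...,2]
    m=(Z>z0+.008)&(Z<z0+.045)&(np.hypot(W[...,0]-ex,W[...,1]-ey)<rad)
    n,l,s,ce=cv2.connectedComponentsWithStats(m.astype(np.uint8),connectivity=8)
    best=max(range(1,n),key=lambda i:s[i,4]*(s[i,4]>60)/(.02+np.min(np.hypot(W[l==i][:,0]-ex,W[l==i][:,1]-ey))))
    p=W[l==best]; xy=p[:,:2]; mu=xy.mean(0); 
    d=np.linalg.svd(xy-mu,full_matrices=False)[2][0]
    if d[0]<0:d=-d
    nrm=np.array([-d[1],d[0]]); s=(xy-mu)@d; 
    tip,back=np.percentile(s,99.5),np.percentile(s,.5)
    zs=p[:,2]; hd=(zs>z0+.029)&(s<back+.035); hs=s[hd]
    w=(xy-mu)@nrm
    top=(zs>z0+.02)&(s>back+.03)
    # axis from upper points, fit line
    k=np.polyfit(s[top],w[top],1); ang=np.degrees(np.arctan2(d[1],d[0]))+np.degrees(np.arctan(k[0]))
    dd=np.array([np.cos(np.radians(ang)),np.sin(np.radians(ang))])
    def P(sv): return mu+d*sv+nrm*np.polyval(k,sv)
    print("len %.4f head top %.4f..%.4f (w %.4f)"%(tip-back,hs.min()-back if hd.any() else 0,np.percentile(hs,98)-back if hd.any() else 0, np.ptp(w[hd]) if hd.any() else 0))
    g1=P(tip-.088); g2=P(np.percentile(hs,98)+.026) if hd.any() else g1
    print("grip by tip",g1.round(4),"by head",g2.round(4),"ang %.1f"%ang,"zmed",np.median(zs))
    g=(g1+g2)/2
    R=rot(o);tx=np.degrees(np.arctan2(R[1,0],R[0,0])); 
    dv=np.array([g[0]-o["eef_pos"][0],g[1]-o["eef_pos"][1],0]); 
    print("turn about tool y: %.1f"%(tx-(ang+90)),"tcp",o["eef_pos"].round(4),"t",o["t"],"to grip in tool axes AFTER turn:")
    a=np.radians(ang); X=np.array([-np.sin(a),np.cos(a)]);Zt=-np.array([np.cos(a),np.sin(a)])
    print("tx %.4f tz %.4f"%(dv[:2]@X,dv[:2]@Zt)); return g,ang,c
def go(X,Y,ang=-.9):
    "tool moves (after turning to ang) to rack-frame X,Y"
    o=get_obs();R=rot(o);a=np.radians(-.9);T=X*np.array([np.cos(a),np.sin(a)])+Y*np.array([-np.sin(a),np.cos(a)])
    tx=np.degrees(np.arctan2(R[1,0],R[0,0]));b=np.radians(ang);d=T-o["eef_pos"][:2]
    print("turn %.1f"%(tx-(ang+90)),"tx %.4f tz %.4f"%(d@[-np.sin(b),np.cos(b)],-d@[np.cos(b),np.sin(b)]),"tcp",o["eef_pos"].round(4),"F",o["contact_force"].round(1),"w",round(o["gripper_width"],3),"t",round(o["t"],1),"tilt",R[:,1].round(3))
E
python3 -c "
from h import *
bolt(.437,-.112,'w3')"
```

```text
len 0.1325 head top 0.0001..0.0194 (w 0.0223)
grip by tip [ 0.4333 -0.1126] by head [ 0.4341 -0.1126] ang -2.5 zmed 0.02442696411512392
turn about tool y: 0.0 tcp [ 0.4375 -0.1104  0.1752] t 6.45 to grip in tool axes AFTER turn:
tx -0.0024 tz 0.0037
```

View pics/w3.png

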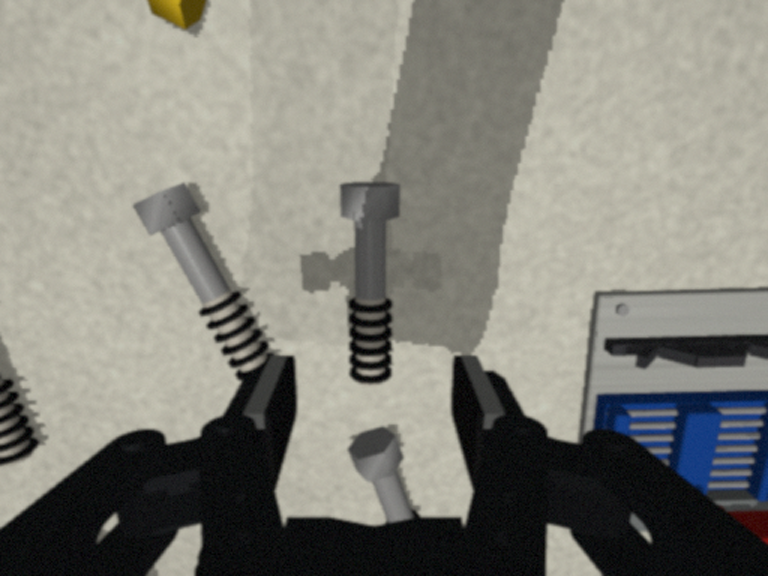

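Emit:
play_rows --increments '[[[-0.0024,0.028,0.0037],[0,0,0]],[[0,0.028,0],[0,0,0]],[[0,0.028,0],[0,0,0]],[[0,0.028,0],[0,0,0]],[[0,0.028,0],[0,0,0]],[[0,0.018,0],[0,0,0]],[[0,0.01,0],[0,0,0]],[[0,0,0],[0,0,0]],[[0,0,0],[0,0,0]],[[0,0,0],[0,0,0]],[[0,0,0],[0,0,0]]]'

```text
t: 7.42
eef_pos: [0.4344, -0.1138, 0.0085]
tool_rot: [-0.511, 0.512, 0.489, -0.488]
contact_force: [0.1, 0.2, -0.8]
gripper_width: 0.583
```

Emit:
play_rows --increments '[[[0,0,0],[0,0,0]],[[0,0,0],[0,0,0]],[[0,0,0],[0,0,0]],[[0,0,0],[0,0,0]],[[0,0,0],[0,0,0]],[[0,0,0],[0,0,0]]]' --gripper 0.0 --grip_force 70

```text
t: 7.92
eef_pos: [0.4339, -0.1137, 0.0081]
tool_rot: [-0.511, 0.512, 0.489, -0.488]
contact_force: [-1.9, 0.4, 9.1]
gripper_width: 0.202
```

```bash
python3 -c "
from h import *
go(.520,.202)"
```

```text
turn -1.8 tx 0.3089 tz -0.0844 tcp [ 0.4339 -0.1137  0.0081] F [-1.9  0.4  9.1] w 0.202 t 7.9 tilt [ 0.001  0.    -1.   ]
```

Emit:
play_rows --increments '[[[0,0,0],[0,0,0]],[[0,0,0],[0,0,0]],[[0,0,0],[0,0,0]],[[0,0.006,0],[0,0,0]],[[0,0,0],[0,0,0]],[[0,0,0],[0,0,0]]]' --gripper 0.05

```text
t: 8.42
eef_pos: [0.4329, -0.1136, 0.0008]
tool_rot: [0.512, -0.511, -0.488, 0.489]
contact_force: [0.7, 0.2, 0.2]
gripper_width: 0.586
```

Emit:
play_rows --increments '[[[0,0,0],[0,0,0]],[[0,0,0],[0,0,0]],[[0,0,0],[0,0,0]],[[0,0,0],[0,0,0]],[[0,0,0],[0,0,0]],[[0,0,0],[0,0,0]]]' --gripper 0.0 --grip_force 70

```text
t: 8.92
eef_pos: [0.4333, -0.1138, 0.0015]
tool_rot: [-0.511, 0.512, 0.488, -0.488]
contact_force: [-2.0, 0.2, 5.1]
gripper_width: 0.209
```

Emit:
play_rows --increments '[[[0,-0.012,0],[0,0,0]],[[0,-0.026,0],[0,0,0]],[[0,-0.026,0],[0,0,0]],[[0,-0.026,0],[0,-1.8,0]],[[0.0281,-0.02,-0.0077],[0,0,0]],[[0.0281,0,-0.0077],[0,0,0]],[[0.0281,0,-0.0077],[0,0,0]],[[0.0281,0,-0.0077],[0,0,0]],[[0.0281,0,-0.0077],[0,0,0]],[[0.0281,0,-0.0077],[0,0,0]],[[0.0281,0,-0.0077],[0,0,0]],[[0.0281,0,-0.0077],[0,0,0]],[[0.0281,0,-0.0077],[0,0,0]],[[0.0281,0,-0.0077],[0,0,0]],[[0.0281,0,-0.0077],[0,0,0]],[[0,0,0],[0,0,0]],[[0,0,0],[0,0,0]],[[0,0,0],[0,0,0]],[[0,0,0],[0,0,0]]]'

```text
t: 10.5
eef_pos: [0.5221, 0.1924, 0.1109]
tool_rot: [-0.504, 0.504, 0.495, -0.496]
contact_force: [-0.2, -1.1, -0.9]
gripper_width: 0.204
```

```bash
python3 -c "
from h import *
go(.520,.202)
o=get_obs();p=o['eef_pos']
bolt(p[0],p[1],'w4',zaxis=p[2]+.0145)"
```

```text
turn -0.1 tx 0.0014 tz -0.0010 tcp [0.5221 0.1924 0.1109] F [-0.2 -1.1 -0.9] w 0.204 t 10.5 tilt [-0.001 -0.001 -1.   ]
len 0.0787 head top -0.0000..0.0346 (w 0.0454)
grip by tip [0.468  0.1937] by head [0.5379 0.1924] ang -1.1 zmed 0.13447246150117564
turn about tool y: 0.1 tcp [0.5221 0.1924 0.1109] t 10.5 to grip in tool axes AFTER turn:
tx 0.0003 tz 0.0192
```

View pics/w4.png

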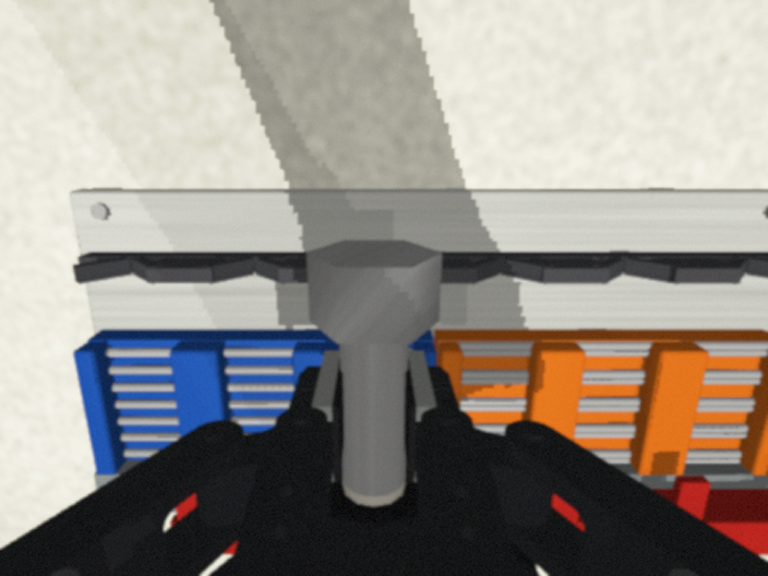

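Emit:
play_rows --increments '[[[0.0014,0.02,-0.001],[0,0,0]],[[0,0.02,0],[0,0,0]],[[0,0.02,0],[0,0,0]],[[0,0.014,0],[0,0,0]],[[0,0.006,0],[0,0,0]],[[0,0,0],[0,0,0]],[[0,0,0],[0,0,0]],[[0,0.002,0],[0,0,0]],[[0,0.002,0],[0,0,0]],[[0,0,0],[0,0,0]],[[0,0,0],[0,0,0]],[[0,0,0],[0,0,0]]]'

```text
t: 11.55
eef_pos: [0.5238, 0.1956, 0.0276]
tool_rot: [-0.504, 0.504, 0.496, -0.496]
contact_force: [-0.9, -0.9, -1.9]
gripper_width: 0.208
```

```bash
python3 -c "
from h import *
go(.520,.202)"
```

```text
turn 0.1 tx -0.0018 tz 0.0007 tcp [0.5238 0.1956 0.0276] F [-0.9 -0.9 -1.9] w 0.208 t 11.6 tilt [ 0.  0. -1.]
```

Emit:
play_rows --increments '[[[-0.0018,0,0.0007],[0,0,0]],[[0,0.0015,0],[0,0,0]],[[0,0,0],[0,0,0]],[[0,0,0],[0,0,0]]]'

```text
t: 11.88
eef_pos: [0.523, 0.1937, 0.026]
tool_rot: [-0.504, 0.504, 0.496, -0.496]
contact_force: [-0.4, -1.3, 1.6]
gripper_width: 0.209
```

Emit:
play_rows --increments '[[[0,0,0],[0,0,0]],[[0,0,0],[0,0,0]],[[0,0,0],[0,0,0]],[[0,0,0],[0,0,0]],[[0,-0.005,0],[0,0,0]],[[0,-0.02,0],[0,0,0]],[[0,-0.03,0],[0,0,0]],[[0,-0.03,0],[0,0,0]],[[0,-0.03,0],[0,0,0]],[[0,-0.03,0],[0,0,0]],[[0,0,0],[0,0,0]],[[0,0,0],[0,0,0]],[[0,0,0],[0,0,0]]]' --gripper 0.045

```text
t: 12.97
eef_pos: [0.5225, 0.1936, 0.1706]
tool_rot: [0.504, -0.504, -0.496, 0.496]
contact_force: [0.0, 0.2, -0.7]
gripper_width: 0.523
```

```bash
cat >> h.py <<'E'
def lanes(name=None):
    o=get_obs();c=cam("wrist")
    if name: save(c,name,s=1.5)
    W=world(c);a=np.radians(-.9);ex=np.array([np.cos(a),np.sin(a)]);ey=np.array([-np.sin(a),np.cos(a)])
    X=W[...,:2]@ex;Y=W[...,:2]@ey;Z=W[...,2]
    for L in (.082,.142,.202,.262,.322,.382):
        m=(abs(Y-L)<.006)&(X>.44)&(X<.63)&(Z>.0)
        if m.sum()<30: continue
        sh=m&(X>.51)&(X<.536); th=m&(X>.55)&(X<.60); hd=m&(X>.47)&(X<.49)
        q=lambda k,pc:np.percentile(Z[k],pc).round(4) if k.sum()>5 else None
        hx=X[m&(Z>.048)&(X<.53)]
        print(L,"shank top",q(sh,90),"thread top",q(th,95),"med",q(th,50),"head",q(hd,90),"headX",(np.percentile(hx,[2,98]).round(4),len(hx)) if len(hx)>5 else None)
    return c
E
python3 -c "
from h import *
go(.520,.202);lanes('w5')"
```

```text
turn 0.0 tx 0.0003 tz -0.0006 tcp [0.5225 0.1936 0.1706] F [ 0.   0.2 -0.7] w 0.523 t 13.0 tilt [-0. -0. -1.]
0.082 shank top 0.0106 thread top 0.0292 med 0.0259 head 0.0106 headX None
0.142 shank top 0.23 thread top 0.029 med 0.0257 head 0.0105 headX (array([0.507 , 0.5276]), 1556)
0.202 shank top 0.245 thread top 0.0546 med 0.0507 head 0.0562 headX (array([0.4462, 0.5247]), 3405)
0.262 shank top 0.2305 thread top 0.0293 med 0.0256 head 0.0107 headX (array([0.5068, 0.5276]), 1998)
0.322 shank top 0.0105 thread top 0.0292 med 0.0266 head 0.0104 headX None
0.382 shank top 0.0105 thread top 0.0292 med 0.0269 head 0.0104 headX None
```

View pics/w5.png

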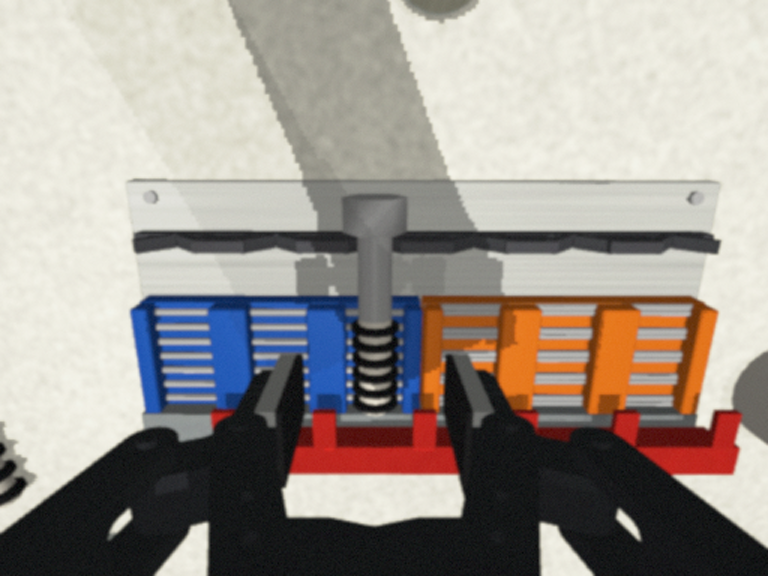

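Emit:
play_rows --increments '[[[-0.0323,0,0.0064],[0,0,0]],[[-0.0323,0,0.0064],[0,0,0]],[[-0.0323,0,0.0064],[0,0,0]],[[-0.0323,0,0.0064],[0,0,0]],[[-0.0323,0,0.0064],[0,0,0]],[[-0.0323,0,0.0064],[0,0,0]],[[-0.0323,0,0.0064],[0,0,0]],[[-0.0323,0,0.0064],[0,0,0]],[[-0.0323,0,0.0064],[0,0,0]],[[-0.0323,0,0.0064],[0,0,0]],[[-0.0323,0,0.0064],[0,0,0]],[[-0.0323,0,0.0064],[0,0,0]],[[-0.0323,0,0.0064],[0,-5.4,0]],[[0,0,0],[0,-5.4,0]],[[0,0,0],[0,-5.4,0]],[[0,0,0],[0,-5.3,0]],[[0,0,0],[0,0,0]],[[0,0,0],[0,0,0]],[[0,0,0],[0,0,0]],[[0,0,0],[0,0,0]]]' --gripper 0.05

```text
t: 14.68
eef_pos: [0.4332, -0.2247, 0.1704]
tool_rot: [0.403, -0.402, -0.581, 0.581]
contact_force: [-0.0, 0.0, 0.5]
gripper_width: 0.588
```

```bash
sed -i 's/(Z>.0)$/(Z>.0)\&(Z<.07)/' h.py; python3 -c "
from h import *
bolt(.433,-.225,'w6')"
```

```text
len 0.1312 head top 0.0003..0.0196 (w 0.0221)
grip by tip [ 0.4298 -0.226 ] by head [ 0.432  -0.2251] ang 21.1 zmed 0.0245371574855152
turn about tool y: -0.5 tcp [ 0.4332 -0.2247  0.1704] t 14.6833 to grip in tool axes AFTER turn:
tx 0.0001 tz 0.0025
```

Emit:
play_rows --increments '[[[0,0.027,0.0018],[0,-0.5,0]],[[0,0.027,0],[0,0,0]],[[0,0.027,0],[0,0,0]],[[0,0.027,0],[0,0,0]],[[0,0.027,0],[0,0,0]],[[0,0.02,0],[0,0,0]],[[0,0.0135,0],[0,0,0]],[[0,0,0],[0,0,0]],[[0,0,0],[0,0,0]],[[0,0,0],[0,0,0]],[[0,0,0],[0,0,0]]]'

```text
t: 15.65
eef_pos: [0.4326, -0.2259, 0.0034]
tool_rot: [-0.399, 0.401, 0.583, -0.583]
contact_force: [0.0, 0.5, 0.4]
gripper_width: 0.591
```

Emit:
play_rows --increments '[[[0,0,0],[0,0,0]],[[0,0,0],[0,0,0]],[[0,0,0],[0,0,0]],[[0,0,0],[0,0,0]],[[0,0,0],[0,0,0]],[[0,0,0],[0,0,0]]]' --gripper 0.0 --grip_force 70

```text
t: 16.15
eef_pos: [0.4323, -0.2258, 0.0031]
tool_rot: [-0.399, 0.4, 0.583, -0.583]
contact_force: [-1.2, 0.5, 7.9]
gripper_width: 0.207
```

```bash
python3 -c "
from h import *
go(.520,.142)"
```

```text
turn 22.0 tx 0.3609 tz -0.0842 tcp [ 0.4323 -0.2258  0.0031] F [-1.2  0.5  7.9] w 0.207 t 16.1 tilt [ 0.001 -0.    -1.   ]
```

Emit:
play_rows --increments '[[[0,-0.012,0],[0,0,0]],[[0,-0.026,0],[0,0,0]],[[0,-0.026,0],[0,5.5,0]],[[0,-0.026,0],[0,5.5,0]],[[0,-0.02,0],[0,5.5,0]],[[0,0,0],[0,5.5,0]],[[0.0301,0,-0.007],[0,0,0]],[[0.0301,0,-0.007],[0,0,0]],[[0.0301,0,-0.007],[0,0,0]],[[0.0301,0,-0.007],[0,0,0]],[[0.0301,0,-0.007],[0,0,0]],[[0.0301,0,-0.007],[0,0,0]],[[0.0301,0,-0.007],[0,0,0]],[[0.0301,0,-0.007],[0,0,0]],[[0.0301,0,-0.007],[0,0,0]],[[0.0301,0,-0.007],[0,0,0]],[[0.0301,0,-0.007],[0,0,0]],[[0.0301,0,-0.007],[0,0,0]],[[0,0,0],[0,0,0]],[[0,0,0],[0,0,0]]]'

```text
t: 17.82
eef_pos: [0.521, 0.1367, 0.1122]
tool_rot: [0.503, -0.503, -0.497, 0.497]
contact_force: [-0.1, -0.8, -1.8]
gripper_width: 0.208
```

Emit:
play_rows --increments '[[[0,0,0],[0,0,0]],[[0,0,0],[0,0,0]]]'

```text
t: 17.98
eef_pos: [0.5207, 0.1329, 0.1122]
tool_rot: [-0.504, 0.504, 0.495, -0.496]
contact_force: [-0.4, 0.0, -1.4]
gripper_width: 0.205
```

```bash
python3 -c "
from h import *
go(.520,.142)
c=cam('wrist');save(c,'w7',s=1.0)"
```

```text
turn -0.1 tx 0.0010 tz -0.0014 tcp [0.5207 0.1329 0.1122] F [-0.4  0.  -1.4] w 0.205 t 18.0 tilt [-0.001 -0.001 -1.   ]
```

View pics/w7.png

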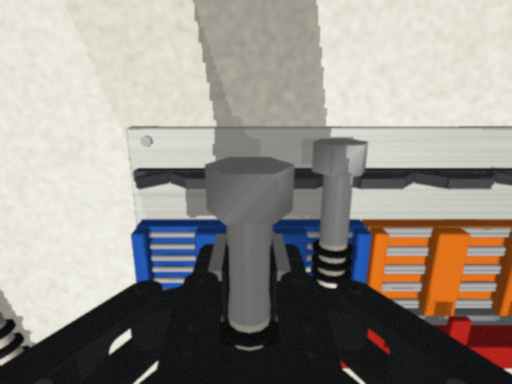

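```bash
cat >> h.py <<'E'
def held():
    "held bolt head in tool frame: along-axis extents (toward tip +)"
    o=get_obs();c=cam("wrist");W=world(c);R=rot(o);L=(W-np.array(o["eef_pos"]))@R
    f=-L[...,2];w=L[...,0];up=-L[...,1]
    v,u=np.mgrid[:384,:512]
    m=(abs(w)<.03)&(up>0)&(up<.06)&(f<-.015)&(f>-.08)
    for nm,k in(("head wide",m&(abs(w)>.0115)),("centre",m&(abs(w)<.006))):
        print(nm,k.sum(),"f",np.percentile(f[k],[1,50,99]).round(4),"up",np.percentile(up[k],[1,50,99]).round(4))
    k=m&(abs(w)<.004)
    for a in np.arange(-.056,-.014,.004):
        q=k&(f>=a)&(f<a+.004)
        if q.sum()>3: print(round(a,3),"up",np.percentile(up[q],[50,98]).round(4),end="; ")
    s=(abs(w)<.004)&(f>-.015)&(f<.02)&(up<.05); print("shank up",np.median(up[s]) if s.any() else None)
    return c
E
python3 -c "
from h import *
a=cv2.resize(cv2.imread('pics/w4.png'),(512,384),interpolation=cv2.INTER_AREA);b=cv2.imread('pics/w7.png')
t=a[150:250,195:305]
r=cv2.matchTemplate(b,t,cv2.TM_CCOEFF_NORMED);print(cv2.minMaxLoc(r))
held()"
```

```text
(-0.3699629306793213, 0.77851802110672, (376, 173), (195, 149))
head wide 1505 f [-0.046  -0.0378 -0.0259] up [0.0056 0.0182 0.025 ]
centre 2590 f [-0.046  -0.0357 -0.0154] up [0.0022 0.028  0.0298]
-0.048 up [0.0208 0.0296]; -0.044 up [0.0285 0.0296]; -0.04 up [0.0285 0.0297]; -0.036 up [0.0284 0.0297]; -0.032 up [0.0283 0.0295]; -0.028 up [0.0282 0.0295]; -0.024 up [0.0221 0.023 ]; -0.02 up [0.022  0.0233]; -0.016 up [0.0218 0.0229]; shank up 0.02176056307195057
```

Emit:
play_rows --increments '[[[0.001,0.02,-0.0014],[0,0,0]],[[0,0.02,0],[0,0,0]],[[0,0.02,0],[0,0,0]],[[0,0.014,0],[0,0,0]],[[0,0.006,0],[0,0,0]],[[0,0,0],[0,0,0]],[[0,0,0],[0,0,0]],[[0,0.002,0],[0,0,0]],[[0,0,0],[0,0,0]],[[0,0,0],[0,0,0]],[[0,0,0],[0,0,0]]]'

```text
t: 19.0
eef_pos: [0.5228, 0.1355, 0.0308]
tool_rot: [-0.504, 0.504, 0.497, -0.496]
contact_force: [-0.5, 0.2, -1.8]
gripper_width: 0.202
```

```bash
python3 -c "
from h import *
go(.520,.142)"
```

```text
turn 0.0 tx -0.0017 tz 0.0006 tcp [0.5228 0.1355 0.0308] F [-0.5  0.2 -1.8] w 0.202 t 19.0 tilt [ 0.001  0.    -1.   ]
```

Emit:
play_rows --increments '[[[-0.0017,0,0.0006],[0,0,0]],[[0,0.002,0],[0,0,0]],[[0,0,0],[0,0,0]],[[0,0,0],[0,0,0]]]'

```text
t: 19.33
eef_pos: [0.5224, 0.1335, 0.0284]
tool_rot: [-0.504, 0.504, 0.496, -0.496]
contact_force: [1.0, 0.2, -0.9]
gripper_width: 0.207
```

Emit:
play_rows --increments '[[[0,0,0],[0,0,0]],[[0,0,0],[0,0,0]],[[0,0,0],[0,0,0]],[[0,0,0],[0,0,0]],[[0,-0.005,0],[0,0,0]],[[0,-0.02,0],[0,0,0]],[[0,-0.03,0],[0,0,0]],[[0,-0.03,0],[0,0,0]],[[0,-0.03,0],[0,0,0]],[[0,-0.03,0],[0,0,0]],[[0,0,0],[0,0,0]],[[0,0,0],[0,0,0]],[[0,0,0],[0,0,0]]]' --gripper 0.045

```text
t: 20.42
eef_pos: [0.5214, 0.1337, 0.1731]
tool_rot: [0.504, -0.504, -0.496, 0.496]
contact_force: [-0.5, -0.1, -0.1]
gripper_width: 0.525
```

```bash
python3 -c "
from h import *
go(.520,.142);lanes()
o=get_obs();d=np.array([.486,-.386])-o['eef_pos'][:2];R=rot(o);print(d@R[:2,0],d@R[:2,2])"
```

```text
turn 0.1 tx 0.0002 tz -0.0007 tcp [0.5214 0.1337 0.1731] F [-0.5 -0.1 -0.1] w 0.525 t 20.4 tilt [-0.  0. -1.]
0.082 shank top 0.0105 thread top 0.0291 med 0.0257 head 0.0105 headX None
0.142 shank top 0.05 thread top 0.0546 med 0.0507 head 0.0563 headX (array([0.4747, 0.5288]), 822)
0.202 shank top 0.05 thread top 0.0547 med 0.0506 head 0.0562 headX (array([0.4754, 0.5287]), 820)
0.262 shank top 0.0105 thread top 0.0293 med 0.0261 head 0.0105 headX None
0.322 shank top 0.0104 thread top 0.0291 med 0.0268 head 0.0105 headX None
0.382 shank top 0.0104 thread top 0.0291 med 0.0267 head 0.0105 headX None
-0.5199441713652697 0.02733438691977155
```

Emit:
play_rows --increments '[[[-0.0347,0,0.0018],[0,0,0]],[[-0.0347,0,0.0018],[0,0,0]],[[-0.0347,0,0.0018],[0,0,0]],[[-0.0347,0,0.0018],[0,0,0]],[[-0.0347,0,0.0018],[0,0,0]],[[-0.0347,0,0.0018],[0,0,0]],[[-0.0347,0,0.0018],[0,0,0]],[[-0.0347,0,0.0018],[0,0,0]],[[-0.0347,0,0.0018],[0,0,0]],[[-0.0347,0,0.0018],[0,0,0]],[[-0.0347,0,0.0018],[0,0,0]],[[-0.0347,0,0.0018],[0,0,0]],[[-0.0347,0,0.0018],[0,0,0]],[[-0.0347,0,0.0018],[0,0,0]],[[-0.0347,0,0.0018],[0,-3.6,0]],[[0,0,0],[0,-3.7,0]],[[0,0,0],[0,0,0]],[[0,0,0],[0,0,0]],[[0,0,0],[0,0,0]],[[0,0,0],[0,0,0]]]' --gripper 0.05

```text
t: 22.13
eef_pos: [0.4876, -0.3846, 0.1727]
tool_rot: [-0.471, 0.47, 0.528, -0.527]
contact_force: [0.3, -0.6, -0.4]
gripper_width: 0.585
```

```bash
python3 -c "
from h import *
bolt(.486,-.386,'w8')"
```

```text
len 0.1323 head top 0.0001..0.0195 (w 0.0222)
grip by tip [ 0.4859 -0.3886] by head [ 0.4871 -0.3885] ang 6.4 zmed 0.024535149895404486
turn about tool y: 0.1 tcp [ 0.4876 -0.3846  0.1727] t 22.1333 to grip in tool axes AFTER turn:
tx -0.0038 tz 0.0016
```

Emit:
play_rows --increments '[[[-0.0038,0.027,0.0013],[0,0,0]],[[0,0.027,0],[0,0,0]],[[0,0.027,0],[0,0,0]],[[0,0.027,0],[0,0,0]],[[0,0.027,0],[0,0,0]],[[0,0.022,0],[0,0,0]],[[0,0.0145,0],[0,0,0]],[[0,0,0],[0,0,0]],[[0,0,0],[0,0,0]],[[0,0,0],[0,0,0]],[[0,0,0],[0,0,0]]]'

```text
t: 23.1
eef_pos: [0.4874, -0.3911, 0.0035]
tool_rot: [-0.47, 0.472, 0.527, -0.527]
contact_force: [-0.3, -0.3, -0.1]
gripper_width: 0.584
```

Emit:
play_rows --increments '[[[0,0,0],[0,0,0]],[[0,0,0],[0,0,0]],[[0,0,0],[0,0,0]],[[0,0,0],[0,0,0]],[[0,0,0],[0,0,0]],[[0,0,0],[0,0,0]]]' --gripper 0.0 --grip_force 70

```text
t: 23.6
eef_pos: [0.4869, -0.3907, 0.0028]
tool_rot: [-0.471, 0.472, 0.527, -0.527]
contact_force: [-1.4, 0.7, 6.1]
gripper_width: 0.208
```

```bash
python3 -c "
from h import *
go(.520,.082)"
```

```text
turn 7.3 tx 0.4650 tz -0.0271 tcp [ 0.4869 -0.3907  0.0028] F [-1.4  0.7  6.1] w 0.208 t 23.6 tilt [ 0.001 -0.    -1.   ]
```

Emit:
play_rows --increments '[[[0,-0.012,0],[0,0,0]],[[0,-0.026,0],[0,0,0]],[[0,-0.026,0],[0,3.6,0]],[[0,-0.026,0],[0,3.7,0]],[[0.0358,-0.02,-0.0021],[0,0,0]],[[0.0358,0,-0.0021],[0,0,0]],[[0.0358,0,-0.0021],[0,0,0]],[[0.0358,0,-0.0021],[0,0,0]],[[0.0358,0,-0.0021],[0,0,0]],[[0.0358,0,-0.0021],[0,0,0]],[[0.0358,0,-0.0021],[0,0,0]],[[0.0358,0,-0.0021],[0,0,0]],[[0.0358,0,-0.0021],[0,0,0]],[[0.0358,0,-0.0021],[0,0,0]],[[0.0358,0,-0.0021],[0,0,0]],[[0.0358,0,-0.0021],[0,0,0]],[[0.0358,0,-0.0021],[0,0,0]],[[0,0,0],[0,0,0]],[[0,0,0],[0,0,0]],[[0,0,0],[0,0,0]]]'

```text
t: 25.27
eef_pos: [0.5203, 0.0741, 0.1122]
tool_rot: [-0.504, 0.504, 0.496, -0.496]
contact_force: [0.6, -0.5, -2.1]
gripper_width: 0.211
```

Emit:
play_rows --increments '[[[0,0,0],[0,0,0]]]'

```text
t: 25.35
eef_pos: [0.5204, 0.073, 0.1121]
tool_rot: [-0.504, 0.504, 0.496, -0.496]
contact_force: [-0.1, -0.4, -1.6]
gripper_width: 0.207
```

```bash
python3 -c "
from h import *
go(.520,.082);held()"
```

```text
turn -0.1 tx 0.0009 tz -0.0008 tcp [0.5204 0.073  0.1121] F [-0.1 -0.4 -1.6] w 0.207 t 25.4 tilt [ 0.    -0.001 -1.   ]
head wide 1510 f [-0.0453 -0.037  -0.0252] up [0.0058 0.0186 0.0256]
centre 2575 f [-0.0453 -0.0353 -0.0154] up [0.0024 0.0285 0.0302]
-0.048 up [0.0192 0.0295]; -0.044 up [0.029  0.0304]; -0.04 up [0.029  0.0303]; -0.036 up [0.0289 0.0301]; -0.032 up [0.0289 0.03  ]; -0.028 up [0.0288 0.0302]; -0.024 up [0.0225 0.0235]; -0.02 up [0.0224 0.0238]; -0.016 up [0.0225 0.0236]; shank up 0.02216258603194332
```

Emit:
play_rows --increments '[[[-0.0008,0.02,0.0005],[0,0,0]],[[0,0.02,0],[0,0,0]],[[0,0.02,0],[0,0,0]],[[0,0.014,0],[0,0,0]],[[0,0.006,0],[0,0,0]],[[0,0,0],[0,0,0]],[[0,0,0],[0,0,0]],[[0,0.002,0],[0,0,0]],[[0,0,0],[0,0,0]],[[0,0.002,0],[0,0,0]],[[0,0,0],[0,0,0]],[[0,0,0],[0,0,0]]]'

```text
t: 26.4
eef_pos: [0.5207, 0.074, 0.0282]
tool_rot: [-0.503, 0.504, 0.497, -0.496]
contact_force: [1.6, 0.4, -0.8]
gripper_width: 0.208
```

```bash
python3 -c "
from h import *
go(.520,.082)"
```

```text
turn 0.1 tx -0.0002 tz -0.0005 tcp [0.5207 0.074  0.0282] F [ 1.6  0.4 -0.8] w 0.208 t 26.4 tilt [ 0.001  0.    -1.   ]
```

Emit:
play_rows --increments '[[[0,0,0],[0,0,0]],[[0,0,0],[0,0,0]],[[0,0,0],[0,0,0]],[[0,0,0],[0,0,0]],[[0,-0.005,0],[0,0,0]],[[0,-0.02,0],[0,0,0]],[[0,-0.03,0],[0,0,0]],[[0,-0.03,0],[0,0,0]],[[0,-0.03,0],[0,0,0]],[[0,-0.03,0],[0,0,0]],[[0,0,0],[0,0,0]],[[0,0,0],[0,0,0]],[[0,0,0],[0,0,0]]]' --gripper 0.045

```text
t: 27.48
eef_pos: [0.5195, 0.0739, 0.1726]
tool_rot: [0.504, -0.503, -0.496, 0.496]
contact_force: [-1.3, 0.0, -0.2]
gripper_width: 0.527
```

```bash
python3 -c "
from h import *
go(.520,.082);lanes('w9')
o=get_obs();d=np.array([.62,-.105])-o['eef_pos'][:2];R=rot(o);print(d@R[:2,0],d@R[:2,2])"
```

```text
turn 0.1 tx -0.0001 tz -0.0017 tcp [0.5195 0.0739 0.1726] F [-1.3  0.  -0.2] w 0.527 t 27.5 tilt [-0.  0. -1.]
0.082 shank top 0.0501 thread top 0.0548 med 0.0508 head 0.0561 headX (array([0.4752, 0.5285]), 829)
0.142 shank top 0.05 thread top 0.0548 med 0.0509 head 0.0563 headX (array([0.4751, 0.5287]), 832)
0.202 shank top 0.0497 thread top 0.0546 med 0.0504 head 0.0562 headX (array([0.4758, 0.5285]), 810)
0.262 shank top 0.0104 thread top 0.0291 med 0.0266 head 0.0105 headX None
0.322 shank top 0.0105 thread top 0.0291 med 0.0266 head 0.0105 headX None
-0.17730443981501873 -0.10348840212759686
```

Emit:
play_rows --increments '[[[-0.0296,0,-0.0172],[0,0,0]],[[-0.0296,0,-0.0172],[0,0,0]],[[-0.0296,0,-0.0172],[0,0,0]],[[-0.0296,0,-0.0172],[0,0,0]],[[-0.0296,0,-0.0172],[0,0,0]],[[-0.0296,0,-0.0172],[0,-5.3,0]],[[0,0,0],[0,-5.3,0]],[[0,0,0],[0,-5.4,0]],[[0,0,0],[0,0,0]],[[0,0,0],[0,0,0]],[[0,0,0],[0,0,0]],[[0,0,0],[0,0,0]]]' --gripper 0.05

```text
t: 28.53
eef_pos: [0.6203, -0.1047, 0.1723]
tool_rot: [0.43, -0.43, -0.561, 0.561]
contact_force: [0.3, -0.3, -0.1]
gripper_width: 0.591
```

```bash
python3 -c "
from h import *
bolt(.62,-.105,'w10')"
```

```text
len 0.1298 head top 0.0001..0.0201 (w 0.0230)
grip by tip [ 0.6124 -0.1069] by head [ 0.6166 -0.1058] ang 15.6 zmed 0.024643682242187097
turn about tool y: -0.5 tcp [ 0.6203 -0.1047  0.1723] t 28.5333 to grip in tool axes AFTER turn:
tx -0.0001 tz 0.0060
```

View pics/w10.png

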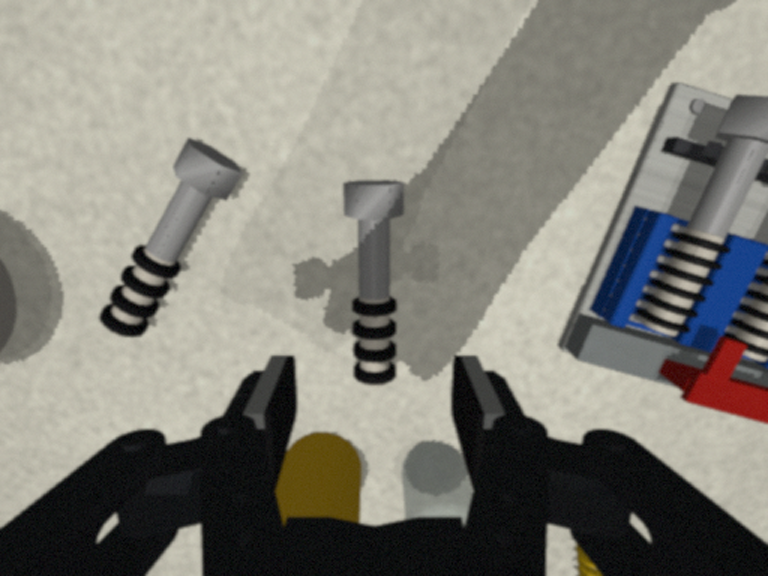

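Emit:
play_rows --increments '[[[0,0.027,0.0038],[0,-0.5,0]],[[0,0.027,0],[0,0,0]],[[0,0.027,0],[0,0,0]],[[0,0.027,0],[0,0,0]],[[0,0.027,0],[0,0,0]],[[0,0.022,0],[0,0,0]],[[0,0.0145,0],[0,0,0]],[[0,0,0],[0,0,0]],[[0,0,0],[0,0,0]],[[0,0,0],[0,0,0]],[[0,0,0],[0,0,0]]]'

```text
t: 29.5
eef_pos: [0.6178, -0.1064, 0.0027]
tool_rot: [-0.427, 0.428, 0.564, -0.563]
contact_force: [-1.0, -0.1, 0.0]
gripper_width: 0.586
```

Emit:
play_rows --increments '[[[0,0,0],[0,0,0]],[[0,0,0],[0,0,0]],[[0,0,0],[0,0,0]],[[0,0,0],[0,0,0]],[[0,0,0],[0,0,0]],[[0,0,0],[0,0,0]]]' --gripper 0.0 --grip_force 70

```text
t: 30.0
eef_pos: [0.6174, -0.1064, 0.0022]
tool_rot: [-0.427, 0.428, 0.564, -0.563]
contact_force: [-1.8, 0.5, 5.2]
gripper_width: 0.208
```

```bash
python3 -c "
from h import *
go(.520,.262)"
```

```text
turn 16.5 tx 0.3586 tz 0.0990 tcp [ 0.6174 -0.1064  0.0022] F [-1.8  0.5  5.2] w 0.208 t 30.0 tilt [ 0.001  0.    -1.   ]
```

Emit:
play_rows --increments '[[[0,-0.012,0],[0,0,0]],[[0,-0.026,0],[0,0,0]],[[0,-0.026,0],[0,5.5,0]],[[0,-0.026,0],[0,5.5,0]],[[0,-0.026,0],[0,5.5,0]],[[0,-0.014,0.033],[0,0,0]],[[0,0,0.033],[0,0,0]],[[0,0,0.033],[0,0,0]],[[0.0359,0,0],[0,0,0]],[[0.0359,0,0],[0,0,0]],[[0.0359,0,0],[0,0,0]],[[0.0359,0,0],[0,0,0]],[[0.0359,0,0],[0,0,0]],[[0.0359,0,0],[0,0,0]],[[0.0359,0,0],[0,0,0]],[[0.0359,0,0],[0,0,0]],[[0.0359,0,0],[0,0,0]],[[0.0355,0,0],[0,0,0]],[[0,0,0],[0,0,0]],[[0,0,0],[0,0,0]]]'

```text
t: 31.67
eef_pos: [0.5225, 0.2567, 0.1315]
tool_rot: [0.503, -0.502, -0.498, 0.497]
contact_force: [-0.6, -0.3, -1.3]
gripper_width: 0.206
```

Emit:
play_rows --increments '[[[0,0,0],[0,0,0]],[[0,0,0],[0,0,0]]]'

```text
t: 31.83
eef_pos: [0.5234, 0.252, 0.1315]
tool_rot: [-0.504, 0.504, 0.496, -0.496]
contact_force: [-0.1, -0.5, -1.6]
gripper_width: 0.209
```

```bash
python3 -c "
from h import *
go(.520,.262);held()"
```

```text
turn -0.1 tx 0.0018 tz -0.0007 tcp [0.5234 0.252  0.1315] F [-0.1 -0.5 -1.6] w 0.209 t 31.8 tilt [-0.    -0.001 -1.   ]
head wide 1531 f [-0.0469 -0.0386 -0.0268] up [0.0066 0.0192 0.0261]
centre 2707 f [-0.047  -0.0364 -0.0155] up [0.0022 0.0289 0.0307]
-0.048 up [0.0235 0.0304]; -0.044 up [0.0295 0.0306]; -0.04 up [0.0294 0.0306]; -0.036 up [0.0294 0.0304]; -0.032 up [0.0295 0.0307]; -0.028 up [0.0293 0.0302]; -0.024 up [0.023  0.0242]; -0.02 up [0.023 0.024]; -0.016 up [0.023  0.0238]; shank up 0.022720835925013776
```

Emit:
play_rows --increments '[[[0,0.02,-0.0007],[0,0,0]],[[0,0.02,0],[0,0,0]],[[0,0.02,0],[0,0,0]],[[0,0.02,0],[0,0,0]],[[0,0.014,0],[0,0,0]],[[0,0.006,0],[0,0,0]],[[0,0,0],[0,0,0]],[[0,0,0],[0,0,0]],[[0,0.0025,0],[0,0,0]],[[0,0,0],[0,0,0]],[[0,0.002,0],[0,0,0]],[[0,0,0],[0,0,0]],[[0,0,0],[0,0,0]]]'

```text
t: 32.97
eef_pos: [0.5252, 0.2541, 0.0275]
tool_rot: [-0.503, 0.504, 0.497, -0.495]
contact_force: [3.9, 0.1, 0.7]
gripper_width: 0.204
```

```bash
python3 -c "
from h import *
go(.520,.262)"
```

```text
turn 0.0 tx -0.0003 tz 0.0012 tcp [0.5252 0.2541 0.0275] F [3.9 0.1 0.7] w 0.204 t 33.0 tilt [ 0.002  0.001 -1.   ]
```

Emit:
play_rows --increments '[[[0,0,0],[0,0,0]],[[0,0,0],[0,0,0]],[[0,0,0],[0,0,0]],[[0,0,0],[0,0,0]],[[0,-0.005,0],[0,0,0]],[[0,-0.02,0],[0,0,0]],[[0,-0.03,0],[0,0,0]],[[0,-0.03,0],[0,0,0]],[[0,-0.03,0],[0,0,0]],[[0,-0.03,0],[0,0,0]],[[0,0,0],[0,0,0]],[[0,0,0],[0,0,0]],[[0,0,0],[0,0,0]]]' --gripper 0.045

```text
t: 34.05
eef_pos: [0.5233, 0.2537, 0.1715]
tool_rot: [0.504, -0.503, -0.496, 0.497]
contact_force: [-0.5, -0.2, -0.6]
gripper_width: 0.526
```

```bash
python3 -c "
from h import *
go(.520,.262);lanes('w11')
o=get_obs();d=np.array([.625,-.226])-o['eef_pos'][:2];R=rot(o);print(d@R[:2,0],d@R[:2,2])"
```

```text
turn 0.1 tx 0.0001 tz -0.0007 tcp [0.5233 0.2537 0.1715] F [-0.5 -0.2 -0.6] w 0.526 t 34.0 tilt [-0.001 -0.    -1.   ]
0.082 shank top 0.0499 thread top 0.0547 med 0.0505 head 0.0561 headX (array([0.4746, 0.5287]), 840)
0.142 shank top 0.0498 thread top 0.0547 med 0.0506 head 0.0563 headX (array([0.4747, 0.5284]), 840)
0.202 shank top 0.05 thread top 0.0548 med 0.0508 head 0.0563 headX (array([0.4753, 0.5286]), 840)
0.262 shank top 0.0502 thread top 0.055 med 0.0514 head 0.0562 headX (array([0.4752, 0.5287]), 832)
0.322 shank top 0.0106 thread top 0.029 med 0.0256 head 0.0105 headX None
0.382 shank top 0.0106 thread top 0.0291 med 0.0265 head 0.0105 headX None
-0.47794539659138674 -0.1090164657007229
```

Emit:
play_rows --increments '[[[-0.0368,0,-0.0084],[0,0,0]],[[-0.0368,0,-0.0084],[0,0,0]],[[-0.0368,0,-0.0084],[0,0,0]],[[-0.0368,0,-0.0084],[0,0,0]],[[-0.0368,0,-0.0084],[0,0,0]],[[-0.0368,0,-0.0084],[0,0,0]],[[-0.0368,0,-0.0084],[0,0,0]],[[-0.0368,0,-0.0084],[0,0,0]],[[-0.0368,0,-0.0084],[0,0,0]],[[-0.0368,0,-0.0084],[0,0,0]],[[-0.0368,0,-0.0084],[0,0,0]],[[-0.0368,0,-0.0084],[0,0,0]],[[-0.0368,0,-0.0084],[0,4.7,0]],[[0,0,0],[0,4.7,0]],[[0,0,0],[0,4.7,0]],[[0,0,0],[0,4.8,0]],[[0,0,0],[0,0,0]],[[0,0,0],[0,0,0]],[[0,0,0],[0,0,0]],[[0,0,0],[0,0,0]]]' --gripper 0.05

```text
t: 35.77
eef_pos: [0.6258, -0.226, 0.1713]
tool_rot: [0.578, -0.578, -0.407, 0.408]
contact_force: [0.6, -0.0, -0.1]
gripper_width: 0.585
```

```bash
python3 -c "
from h import *
bolt(.625,-.226,'w12')"
```

```text
len 0.1298 head top 0.0003..0.0197 (w 0.0219)
grip by tip [ 0.6207 -0.2269] by head [ 0.6244 -0.2282] ang -18.8 zmed 0.02462232747499393
turn about tool y: -0.9 tcp [ 0.6258 -0.226   0.1713] t 35.7667 to grip in tool axes AFTER turn:
tx -0.0025 tz 0.0026
```

Emit:
play_rows --increments '[[[0,0.027,0],[0,-0.9,0]],[[-0.0025,0.027,0.0012],[0,0,0]],[[0,0.027,0],[0,0,0]],[[0,0.027,0],[0,0,0]],[[0,0.027,0],[0,0,0]],[[0,0.02,0],[0,0,0]],[[0,0.0145,0],[0,0,0]],[[0,0,0],[0,0,0]],[[0,0,0],[0,0,0]],[[0,0,0],[0,0,0]],[[0,0,0],[0,0,0]]]'

```text
t: 36.73
eef_pos: [0.6253, -0.2288, 0.004]
tool_rot: [-0.574, 0.576, 0.412, -0.411]
contact_force: [-0.4, 0.6, 0.3]
gripper_width: 0.584
```

Emit:
play_rows --increments '[[[0,0,0],[0,0,0]],[[0,0,0],[0,0,0]],[[0,0,0],[0,0,0]],[[0,0,0],[0,0,0]],[[0,0,0],[0,0,0]],[[0,0,0],[0,0,0]]]' --gripper 0.0 --grip_force 70

```text
t: 37.23
eef_pos: [0.6246, -0.2284, 0.0033]
tool_rot: [-0.575, 0.575, 0.412, -0.411]
contact_force: [-1.1, 1.1, 5.7]
gripper_width: 0.207
```

```bash
python3 -c "
from h import *
go(.520,.322)"
```

```text
turn -18.0 tx 0.5405 tz 0.1082 tcp [ 0.6246 -0.2284  0.0033] F [-1.1  1.1  5.7] w 0.207 t 37.2 tilt [ 0.001 -0.    -1.   ]
```

Emit:
play_rows --increments '[[[0,-0.012,0],[0,0,0]],[[0,-0.026,0],[0,0,0]],[[0,-0.026,0],[0,-6,0]],[[0,-0.026,0],[0,-6,0]],[[0,-0.026,0],[0,-6,0]],[[0,-0.014,0.036],[0,0,0]],[[0,0,0.036],[0,0,0]],[[0,0,0.036],[0,0,0]],[[0.036,0,0],[0,0,0]],[[0.036,0,0],[0,0,0]],[[0.036,0,0],[0,0,0]],[[0.036,0,0],[0,0,0]],[[0.036,0,0],[0,0,0]],[[0.036,0,0],[0,0,0]],[[0.036,0,0],[0,0,0]],[[0.036,0,0],[0,0,0]]]'

```text
t: 38.57
eef_pos: [0.5199, 0.063, 0.1329]
tool_rot: [0.504, -0.504, -0.496, 0.496]
contact_force: [2.1, 0.0, -1.3]
gripper_width: 0.204
```

Emit:
play_rows --increments '[[[0.036,0,0],[0,0,0]],[[0.036,0,0],[0,0,0]],[[0.036,0,0],[0,0,0]],[[0.036,0,0],[0,0,0]],[[0.036,0,0],[0,0,0]],[[0.036,0,0],[0,0,0]],[[0.036,0,0],[0,0,0]],[[0,0,0],[0,0,0]],[[0,0,0],[0,0,0]],[[0,0,0],[0,0,0]],[[0,0,0],[0,0,0]]]'

```text
t: 39.48
eef_pos: [0.5244, 0.3114, 0.1325]
tool_rot: [-0.504, 0.504, 0.495, -0.496]
contact_force: [0.1, 0.3, -2.6]
gripper_width: 0.21
```

```bash
python3 -c "
from h import *
go(.520,.322);c=held();save(c,'w13')"
```

```text
turn -0.1 tx 0.0024 tz -0.0006 tcp [0.5244 0.3114 0.1325] F [ 0.1  0.3 -2.6] w 0.21 t 39.5 tilt [-0.    -0.001 -1.   ]
head wide 1504 f [-0.0459 -0.0377 -0.0259] up [0.0055 0.0182 0.0246]
centre 2586 f [-0.046  -0.0354 -0.0153] up [0.0022 0.0278 0.0295]
-0.048 up [0.0201 0.0292]; -0.044 up [0.0284 0.0297]; -0.04 up [0.0282 0.0294]; -0.036 up [0.0282 0.0294]; -0.032 up [0.0283 0.0293]; -0.028 up [0.0282 0.0292]; -0.024 up [0.0219 0.0231]; -0.02 up [0.0218 0.0229]; -0.016 up [0.0218 0.0228]; shank up 0.021539435892746896
```

Emit:
play_rows --increments '[[[0.0005,0.02,0],[0,0,0]],[[0,0.02,0],[0,0,0]],[[0,0.02,0],[0,0,0]],[[0,0.02,0],[0,0,0]],[[0,0.014,0],[0,0,0]],[[0,0.006,0],[0,0,0]],[[0,0,0],[0,0,0]],[[0,0,0],[0,0,0]],[[0,0.0025,0],[0,0,0]],[[0,0,0],[0,0,0]],[[0,0.002,0],[0,0,0]],[[0,0,0],[0,0,0]],[[0,0,0],[0,0,0]]]'

```text
t: 40.62
eef_pos: [0.5253, 0.3143, 0.0285]
tool_rot: [-0.503, 0.504, 0.497, -0.495]
contact_force: [2.2, 0.5, 0.3]
gripper_width: 0.209
```

```bash
python3 -c "
from h import *
go(.520,.322)"
```

```text
turn 0.0 tx -0.0005 tz 0.0003 tcp [0.5253 0.3143 0.0285] F [2.2 0.5 0.3] w 0.209 t 40.6 tilt [ 0.002  0.001 -1.   ]
```

Emit:
play_rows --increments '[[[0,0,0],[0,0,0]],[[0,0,0],[0,0,0]],[[0,0,0],[0,0,0]],[[0,0,0],[0,0,0]],[[0,-0.005,0],[0,0,0]],[[0,-0.02,0],[0,0,0]],[[0,-0.03,0],[0,0,0]],[[0,-0.03,0],[0,0,0]],[[0,-0.03,0],[0,0,0]],[[0,-0.03,0],[0,0,0]],[[-0.03,0,0],[0,0,0]],[[-0.03,0,0],[0,0,0]],[[0,0,0],[0,0,0]],[[0,0,0],[0,0,0]],[[0,0,0],[0,0,0]],[[0,0,0],[0,0,0]]]' --gripper 0.045

```text
t: 41.95
eef_pos: [0.523, 0.255, 0.1727]
tool_rot: [0.504, -0.503, -0.497, 0.497]
contact_force: [-0.0, -0.0, 0.2]
gripper_width: 0.526
```

```bash
python3 -c "
from h import *
go(.520,.262);c=lanes('w14')
W=world(c);m=((W[...,2]>.1)&(W[...,2]<.112)&(abs(W[...,0]-.634)<.03)&(abs(W[...,1]-.253)<.02));print(m.sum(),W[m].min(0),W[m].max(0))
c=cam('top');save(c,'top2',s=1.5)
o=get_obs();d=np.array([.635,.2526])-o['eef_pos'][:2];R=rot(o);print(d@R[:2,0],d@R[:2,2])"
```

```text
turn 0.1 tx -0.0012 tz -0.0011 tcp [0.523  0.255  0.1727] F [-0.  -0.   0.2] w 0.526 t 42.0 tilt [-0.  0. -1.]
0.082 shank top 0.05 thread top 0.0547 med 0.0505 head 0.0562 headX (array([0.4747, 0.5287]), 839)
0.142 shank top 0.0499 thread top 0.0547 med 0.0507 head 0.0563 headX (array([0.4752, 0.5286]), 844)
0.202 shank top 0.0501 thread top 0.0547 med 0.0507 head 0.0563 headX (array([0.4754, 0.5285]), 827)
0.262 shank top 0.0501 thread top 0.0551 med 0.0516 head 0.0562 headX (array([0.475 , 0.5283]), 831)
0.322 shank top 0.0501 thread top 0.055 med 0.0518 head 0.0562 headX (array([0.475 , 0.5288]), 827)
0.382 shank top 0.0105 thread top 0.0292 med 0.0265 head 0.0104 headX None
613 [0.62195308 0.24353256 0.10001303] [0.64358884 0.26133721 0.10956159]
-0.0009056461663459237 -0.11205277278446976
```

View pics/w14.png

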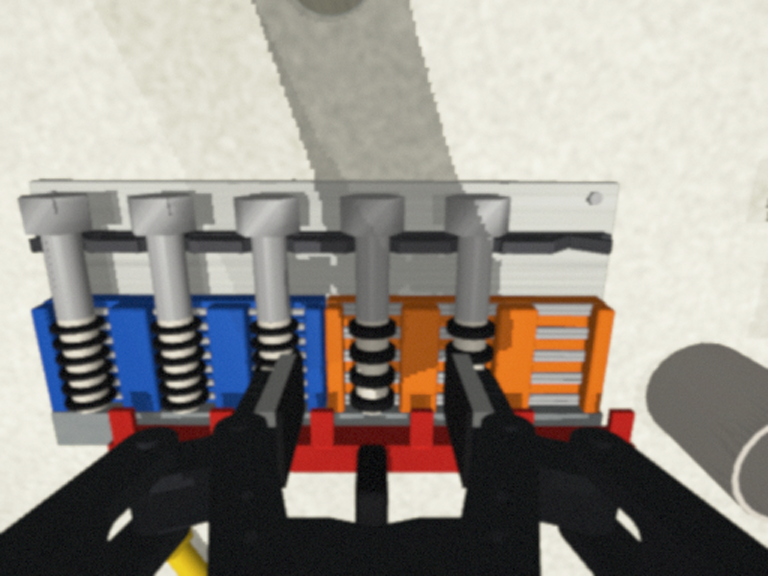

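View pics/top2.png

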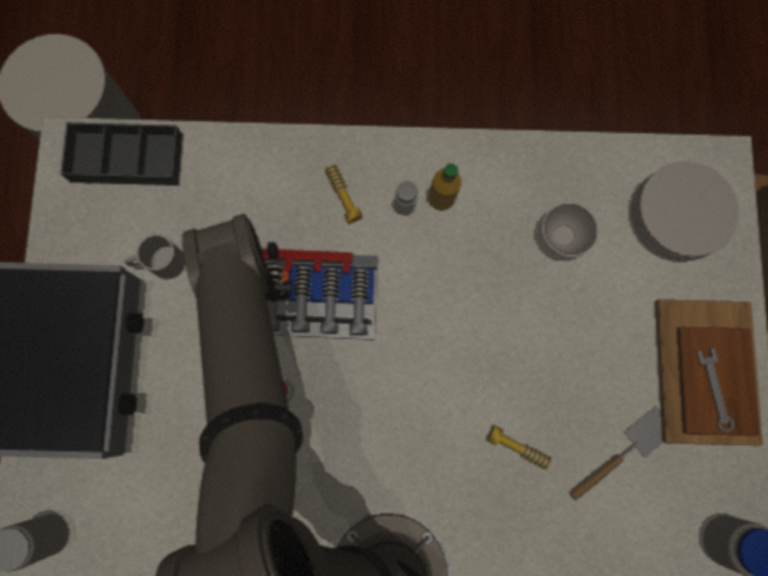

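Emit:
play_rows --increments '[[[-0.001,0,-0.028],[0,0,0]],[[0,0,-0.028],[0,0,0]],[[0,0,-0.028],[0,0,0]],[[0,0,-0.027],[0,0,0]],[[0,0,0],[0,0,0]],[[0,0,0],[0,0,0]],[[0,0,0],[0,0,0]],[[0,0.025,0],[0,0,0]],[[0,0.025,0],[0,0,0]],[[0,0.025,0],[0,0,0]],[[0,0.018,0],[0,0,0]],[[0,0,0],[0,0,0]],[[0,0,0],[0,0,0]],[[0,0,0],[0,0,0]]]' --gripper 0.05

```text
t: 43.22
eef_pos: [0.6345, 0.2518, 0.0812]
tool_rot: [-0.503, 0.504, 0.497, -0.496]
contact_force: [0.4, 0.5, 0.4]
gripper_width: 0.583
```

Emit:
play_rows --increments '[[[0,0,0],[0,0,0]],[[0,0,0],[0,0,0]],[[0,0,0],[0,0,0]],[[0,0,0],[0,0,0]],[[0,0,0],[0,0,0]]]' --gripper 0.0 --grip_force 40

```text
t: 43.63
eef_pos: [0.6349, 0.2516, 0.0813]
tool_rot: [-0.504, 0.504, 0.497, -0.496]
contact_force: [-1.5, -0.2, 6.7]
gripper_width: 0.204
```

Emit:
play_rows --increments '[[[-0.005,0,0],[0,0,0]],[[-0.005,0,0],[0,0,0]],[[-0.005,0,0],[0,0,0]],[[-0.005,0,0],[0,0,0]],[[-0.005,0,0],[0,0,0]],[[-0.004,0,0],[0,0,0]],[[-0.002,0,0],[0,0,0]],[[0,0,0],[0,0,0]],[[0,0,0],[0,0,0]],[[0,0,0],[0,0,0]]]'

```text
t: 44.47
eef_pos: [0.6344, 0.2222, 0.0813]
tool_rot: [0.504, -0.503, -0.498, 0.495]
contact_force: [-2.9, 2.7, 5.6]
gripper_width: 0.202
```

Emit:
play_rows --increments '[[[-0.002,0,0],[0,0,0]],[[-0.002,0,0],[0,0,0]],[[-0.001,0,0],[0,0,0]],[[0,0,0],[0,0,0]],[[0,0,0],[0,0,0]]]'

```text
t: 44.88
eef_pos: [0.6344, 0.2221, 0.0813]
tool_rot: [0.504, -0.502, -0.5, 0.494]
contact_force: [1.1, 11.3, 3.2]
gripper_width: 0.202
```

Emit:
play_rows --increments '[[[0,0,0],[0,0,0]],[[0,0,0],[0,0,0]],[[0,0,0],[0,0,0]],[[0,0,0],[0,0,0]],[[0,-0.02,0],[0,0,0]],[[0,-0.03,0],[0,0,0]],[[0,-0.03,0],[0,0,0]],[[0,-0.02,0.03],[0,0,0]],[[0,0,0.04],[0,0,0]],[[0,0,0.04],[0,0,0]],[[0,0,0],[0,0,0]],[[0,0,0],[0,0,0]],[[0,0,0],[0,0,0]],[[0,0,0],[0,0,0]]]' --gripper 0.05

```text
t: 46.05
eef_pos: [0.5252, 0.2166, 0.1802]
tool_rot: [-0.504, 0.504, 0.496, -0.496]
contact_force: [-0.5, -0.2, 0.4]
gripper_width: 0.587
```

```bash
python3 -c "
from h import *
go(.520,.232);c=lanes('w15')
W=world(c);m=((W[...,2]>.1)&(W[...,2]<.112)&(abs(W[...,0]-.634)<.03)&(abs(W[...,1]-.233)<.03));print(m.sum(),W[m].min(0),W[m].max(0))"
```

```text
turn -0.0 tx 0.0072 tz 0.0018 tcp [0.5252 0.2166 0.1802] F [-0.5 -0.2  0.4] w 0.587 t 46.0 tilt [ 0.002  0.    -1.   ]
0.082 shank top 0.0498 thread top 0.0611 med 0.0512 head 0.0564 headX (array([0.4749, 0.5288]), 816)
0.142 shank top 0.05 thread top 0.0549 med 0.0508 head 0.0563 headX (array([0.4749, 0.5289]), 808)
0.202 shank top 0.0501 thread top 0.0607 med 0.0512 head 0.0563 headX (array([0.4757, 0.5287]), 797)
0.262 shank top 0.0501 thread top 0.0599 med 0.052 head 0.0561 headX (array([0.4751, 0.5287]), 798)
0.322 shank top 0.0499 thread top 0.0599 med 0.0519 head 0.0562 headX (array([0.4758, 0.529 ]), 799)
0.382 shank top 0.0106 thread top 0.061 med 0.0273 head 0.0106 headX None
656 [0.62109451 0.21355216 0.10003189] [0.64810537 0.23109535 0.10955766]
```

View pics/w15.png

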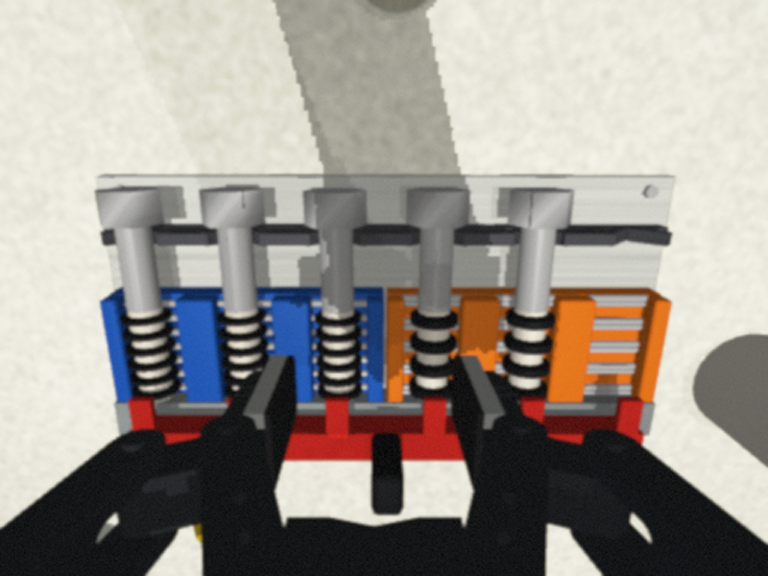

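```bash
python3 -c "
from h import *
print(hand_in())"
```

```text
the job is handed in; nothing more can be done
None
```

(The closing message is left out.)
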